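# Set up the deburring machine for a batch of welded brackets

### The arm

A 7-joint arm with a two-finger parallel gripper is mounted at the origin on the work surface. World frame = base frame: x ahead of the robot, y to its left, z up, the work surface at z = 0. Lengths are in m, angles in rad, forces in N, time in s.
With the tool pointing down it reaches from about 0.425 to 0.875 m from the base axis. Payload 8.4 kg.
Tool frame: the origin (TCP) lies at the centre of the arm's flange, where the gripper is bolted on; the fingertips stand 182 mm ahead of it and the grasp point (between the pads) lies 164 mm ahead of it (env.hold_point_z is the distance from the TCP to the grasp point, in m); z points along the fingers, y is the line along which they close (so a half turn about z gives the same grasp; the last joint's range is limited). The gripper opens to 87 mm and grips with 3 to 60 N. Pads are 19 mm wide; open, the fingers measure 117 mm over their backs; the gripper's body (75 mm by 190 mm) begins 51 mm behind the grasp point.
Start: joints at [-1.208, 0.333, 0.04, 1.465, -0.013, 1.343, -0.059], TCP at [0.29, 0.582, 0.405] pointing down, gripper open.
Joint ranges: [-2.58, 2.58], [-0.38, 2.09], [-1.3, 1.39], [0.25, 2.4], [-1.5, 4.64], [0.08, 2.09], [-2.65, 2.65]. Speed limits (rad/s): [2.22, 2.22, 2.79, 2.79, 3.14, 3.14, 3.14].

### API

Orientations are given as a rotation vector (axis times angle).
In Python, from workcell import env gives the robot as it stands.
- The arm moves only by the tool play_rows, never from a script. Its argument "targets" is a list of rows, each an object of numbers: "tx", "ty", "tz": the shift along the tool's x, y, z in m; "ax", "ay", "az": the turn, a rotation vector about the tool's x, y, z in rad. In form: [{"tx": .., "ty": .., "tz": .., "ax": .., "ay": .., "az": ..}, ...]. A call has 1 to 10 rows; each row shifts and turns the commanded pose from where the row before left it, along the tool's axes as they then stand; what a row does not reach is not made up. A row lasts 1/8 s, in which the tool goes at most 62.5 mm and 10.7 degrees, less where a joint would pass 70% of its speed; a pose out of reach is approached as far as the arm can. A call with a gripper value outside its range is refused whole. "gripper" is the finger opening in m, from 0 to 0.087, set as the call begins (left out, the last holds). The fingers move at their own pace and stop on an object; the grip force is fixed at half the most. Time passes only in rows, so rows that do not move let the fingers close. It gives the time, the measured TCP pose, the force, the opening and the grip force at its end, in the units of the state.
- env.get_state(): the state, without advancing time (a new reading comes with each control period).
- env.camera(name): name is "side" or "top" or "wrist"; returns the picture (400x640x3 uint8, red, green, blue); there is no depth.
- env.get_calibration(name): a dict with "camera_matrix" (3x3 intrinsics, pixels), "cam_to_world" (4x4, takes a point from camera to world coordinates). Camera axes: x right, y up, looking along -z (the intrinsics and any distortion apply to the point x, -y, -z); pixel columns grow to the right and rows downward; lengths in m; the calibration is good to about 2 mm. The wrist camera is an equidistant fisheye: a pixel r from the principal point sees the ray r / f radians off the axis. A picture is of the moment at which its call begins: read the wrist's pose just before it. get_calibration takes no time and is no camera call; for the wrist camera it gives the pose at the moment of the call.
- env.close_job(): hands the job in; it is judged then, once.
The state is a dict: "time": time; "joint_pos": joint angles; "qd": joint speeds; "tau": joint torques, N m; "eef_pos": TCP position; "tcp_rot": TCP orientation; "wrist_force": force on the tool from outside, world axes, zero at the start; "torque": the same for the moment, N m; "finger_gap": finger opening in m; "grasp_force": force on a finger pad.
Only numpy, scipy, OpenCV 4.12 (cv2) and the standard library are available. Lean on these libraries where they do the work, as an engineer would, in place of code of your own. Each camera call takes 0.05 s, during which the arm holds its last target. There are 200 camera calls.

### The job

Set up the deburring machine: first put every T bracket on the bench into the round bowl. Then lift the adjusting key off its fork, reach down through the slot in the cover with it and work the star wheel clockwise, a tooth at a time, until the pointer on its shaft stands at the brake mark and not well past it, and hang the key back on its fork. Last of all turn the timer knob clockwise to its long mark, and leave the other things on the bench as they stand.

Things in the scene. Friction and masses are not known exactly. Their poses are not given: they have to be found in the camera images.
- bracket0: welded steel T bracket, one of up to four alike (how many are there varies): flat foot 90 x 45 x 6 mm, and along its middle an upright rib 90 long, 10 thick, standing 50 mm above the foot; 56 mm high overall, 0.4 kg. Origin: centre of the underside; x along the rib, y across its 10 mm, z up. Stands on its foot on the bench right of the machine; pinch the rib from above.
- bracket1: welded steel T bracket, one of up to four alike (how many are there varies): flat foot 90 x 45 x 6 mm, and along its middle an upright rib 90 long, 10 thick, standing 50 mm above the foot; 56 mm high overall, 0.4 kg. Origin: centre of the underside; x along the rib, y across its 10 mm, z up. Stands on its foot on the bench right of the machine; pinch the rib from above.
- bracket2: welded steel T bracket, one of up to four alike (how many are there varies): flat foot 90 x 45 x 6 mm, and along its middle an upright rib 90 long, 10 thick, standing 50 mm above the foot; 56 mm high overall, 0.4 kg. Origin: centre of the underside; x along the rib, y across its 10 mm, z up. Stands on its foot on the bench right of the machine; pinch the rib from above.
- bracket3: welded steel T bracket, one of up to four alike (how many are there varies): flat foot 90 x 45 x 6 mm, and along its middle an upright rib 90 long, 10 thick, standing 50 mm above the foot; 56 mm high overall, 0.4 kg. Origin: centre of the underside; x along the rib, y across its 10 mm, z up. Stands on its foot on the bench right of the machine; pinch the rib from above.
- bowl: round open grey bowl, fixed: 236 mm across at the foot, 250 at the rim, 75 mm high, walls and floor 6 mm; 224 mm across inside at the floor, so four brackets fit standing two by two. Origin: centre of its underside, z up. A bracket is loaded when it lies below the rim (its origin less than 60 mm above the bowl's underside, within 110 mm of the middle).
- machine: green drive housing with aluminium cover, fixed: 170 (x) x 240 (y) x 80 mm high. Origin: centre of its underside; x points away from the robot at yaw 0, y to its left. On the cover: slot and star wheel pointer in the +y half, timer knob in the -y half (axis at x 0, y -70 mm). Cover 5 mm thick; inner floor at height 15 mm.
- slot (a point): centre of the access slot at the cover's top face (height 80 mm), x 0, y +92 mm of the housing. Slot: 68 mm long along housing x, 18 mm wide along y. The wheel's teeth pass below it, 16 to 36 mm under the cover's top, moving to housing +x as the wheel turns clockwise; free space down to 65 mm under the top. One stroke of the key along the slot pushes a tooth up to about 45 degrees.
- wheel_axis (a point): on the star wheel's upright axis at the cover's top face, 42 mm to the -y side of the slot's centre (x 0, y +50 mm of the housing). On the shaft, 5 mm above the cover, a black pointer 31 mm long (look only) turns with the wheel. The brake mark is a single black bar, 29 x 5 mm, on the cover, lying from the axis towards the housing's -x edge (robot side).
- star_wheel (a joint): rad, grows clockwise from above. 8 teeth, radial bars 7 mm thick reaching 56 mm from the axis (hub radius 24); tooth lines at 45 deg x k minus this value, counter-clockwise from housing +x. Friction 0.07 N m, stays where left. Starts at 0.3 to 1.4; pointer at the brake mark at 3.0 (good 2.8 to 3.2; past 3.45 is overtightened).
- timer (a joint): rad, grows clockwise from above. Black knob, skirt 60 mm across, 8 mm high, grip bar 56 x 14 mm, top 34 mm above the cover. At 0 the bar lies along housing x, its white line towards -x (robot side). Starts at 0.2 to 1.2; the line points at the one long thick mark on the cover at 2.4 (good 2.26 to 2.54); small ticks 0.6 rad apart. Friction 0.04 N m, stays where left.
- timer_grip (a point): on the knob's axis, 24 mm above the cover (104 mm above the bench), where the 14 mm thick bar is pinched from above (bar top 10 mm higher, skirt top 16 mm lower). Turns with the knob: its x runs along the bar, away from the white line.
- key: steel adjusting key, 0.22 kg: upright handle plate 12 (x) x 80 (y) x 36 mm (z), and a round shank, diameter 10, reaching 112 mm down from the plate's underside. Origin: centre of the plate's underside, z up. Pinch the plate from above across its 12 mm. It hangs with the plate's ends on the fork's two prongs and the shank between them.
- key_tip (a point): rounded lower end of the key's shank, 112 mm below the key's origin.
- fork: dark steel stand, fixed: base 130 x 110 x 12 mm; post 60 mm wide (y), 190 high, at x +55 to +69; from it two level prongs reach towards -x to x -31 mm, tops 170 mm above the bench, at y 12 to 20 mm either side (24 mm clear between), with upturned ends 10 mm high at x -31 to -25. Origin: on the bench right below the key's seat, z up; -x faces the robot.
- fork_seat (a point): the key's seat, midway between the prongs at the height of their tops (170 mm). The key hangs properly when its origin is within 30 mm of here and it is upright, its plate lying across both prongs (plate's long side along the stand's y).
- can: bystander: upright spray can, 66 mm across, 170 mm high, behind and left of the housing; origin at its foot, z up
- offcut: bystander: dark angle-iron offcut, 100 mm long, two legs 40 mm, 4 mm thick, lying in front of the brackets; not a T bracket, leave it
- disc: bystander: stack of black grinding discs, 115 mm across, 16 mm high, lying at the front
Not all that is in view belongs to the job. Leave any blue look-alike of the bracket0 alone. Leave any turquoise look-alike of the bracket2 alone.

How it is judged:
By the outcome, as a careful person would: the job done as asked, in the order asked, and still so for the second after the job is handed in, with the robot touching nothing.
Of bracket0, bracket1, bracket2, bracket3 only 2 to 4 are there at a start; the rules pass over those that are not, and their reading is None.
At some moment in a run one of bracket0, bracket1, bracket2, bracket3 may be knocked a few centimetres aside while the robot is not near it.
It also fails if it takes over 210 s, if anything falls off the work surface, if the arm or the gripper's body presses on something with over 40 N, if the wrist force passes 120 N, or if a joint passes its speed limit or range.

## Working session

There is one attempt and no reset: what is moved stays moved. The work goes in short steps, Python scripts to look and compute and a tool call to move; the robot and the scene stay as the last step left them, time stands still between calls to the robot, and variables do not carry over. Pictures are saved under pics/ and viewed, at most 14 in all, crops included, and the job is handed in when it is done.

Besides the shell and the picture viewer there is one more tool, called after "Request:" as a command line: name --argument value ..., lists and objects as JSON in quotes. play_rows: Moves the arm, as the interface text tells. Its arguments: {"type":"object","properties":{"targets":{"type":"array"},"gripper":{"type":"number"}},"required":["targets"]}

```bash
mkdir -p pics; ls; cat > h.py <<'E'
import numpy as np, cv2
from scipy.spatial.transform import Rotation as R
from workcell import env
def snap(c,f,crop=None,s=1):
    im=env.camera(c)[:,:,::-1]
    cv2.imwrite('pics/raw_'+f,im)
    if crop: x0,y0,x1,y1=crop; im=im[y0:y1,x0:x1]
    if s!=1: im=cv2.resize(im,None,fx=s,fy=s,interpolation=cv2.INTER_CUBIC)
    cv2.imwrite('pics/'+f,im)
def ray(c,uv,cal=None):
    cal=cal or env.get_calibration(c); K=np.array(cal['camera_matrix']);T=np.array(cal['cam_to_world'])
    a=(uv[0]-K[0,2])/K[0,0]; b=(uv[1]-K[1,2])/K[1,1]
    if c=='wrist':
        r=np.hypot(a,b); k=np.sin(r)/max(r,1e-9); d=np.array([a*k,-b*k,-np.cos(r)])
    else: d=np.array([a,-b,-1])
    return T[:3,3],T[:3,:3]@d
def pt(c,uv,z,cal=None):
    o,d=ray(c,uv,cal); return o+d*(z-o[2])/d[2]
def proj(c,p,cal=None):
    cal=cal or env.get_calibration(c); K=np.array(cal['camera_matrix']);T=np.array(cal['cam_to_world'])
    q=T[:3,:3].T@(np.array(p)-T[:3,3]); q=np.array([q[0],-q[1],-q[2]])
    if c=='wrist':
        r=np.hypot(q[0],q[1]); t=np.arctan2(r,q[2]); n=q[:2]/max(r,1e-9)*t
    else: n=q[:2]/q[2]
    return n[0]*K[0,0]+K[0,2], n[1]*K[1,1]+K[1,2]
def st():
    s=env.get_state(); return s
E
python3 - <<'E'
from h import *
np.set_printoptions(precision=4,suppress=True)
snap('top','t0.png');snap('side','s0.png')
for c in('top','side','wrist'):
    k=env.get_calibration(c);print(c,k)
print(st(),env.hold_point_z)
E
```

```text
pics
top {'camera_matrix': array([[461.0403,   0.    , 312.8858],
       [  0.    , 461.0403, 202.0025],
       [  0.    ,   0.    ,   1.    ]]), 'cam_to_world': array([[ 0.0087,  0.9939, -0.1095,  0.4138],
       [-0.9999,  0.0072, -0.0141, -0.0589],
       [-0.0132,  0.1096,  0.9939,  1.3091],
       [ 0.    ,  0.    ,  0.    ,  1.    ]])}
side {'camera_matrix': array([[378.2816,   0.    , 323.7577],
       [  0.    , 378.2816, 193.0744],
       [  0.    ,   0.    ,   1.    ]]), 'cam_to_world': array([[-0.9982,  0.008 , -0.0588,  0.4664],
       [-0.0548, -0.5016,  0.8634,  0.6819],
       [-0.0226,  0.8651,  0.5012,  0.5648],
       [ 0.    ,  0.    ,  0.    ,  1.    ]])}
wrist {'camera_matrix': array([[309.7069,   0.    , 318.4397],
       [  0.    , 309.7069, 197.6406],
       [  0.    ,   0.    ,   1.    ]]), 'cam_to_world': array([[ 0.4461, -0.8589, -0.2517,  0.2204],
       [ 0.895 ,  0.4278,  0.1262,  0.6173],
       [-0.0007, -0.2815,  0.9596,  0.3837],
       [ 0.    ,  0.    ,  0.    ,  1.    ]])}
{'time': 0.1, 'joint_pos': array([-1.2082,  0.3339,  0.0399,  1.4662, -0.0134,  1.3433, -0.0585]), 'qd': array([-0.0004,  0.0003,  0.0012, -0.003 ,  0.0021, -0.0009, -0.0012]), 'tau': array([  0.0044, -65.7816,   1.34  , -40.4719,  -0.0598,   0.0409,
         0.    ]), 'eef_pos': array([0.2896, 0.5817, 0.4039]), 'tcp_rot': array([-0.719 , -3.058 ,  0.0023]), 'wrist_force': array([0.6529, 0.4811, 0.2468]), 'torque': array([-0.0113,  0.0046, -0.0312]), 'grasp_force': 0.0, 'finger_gap': 0.08689508999311284} 0.1635
```

View pics/t0.png

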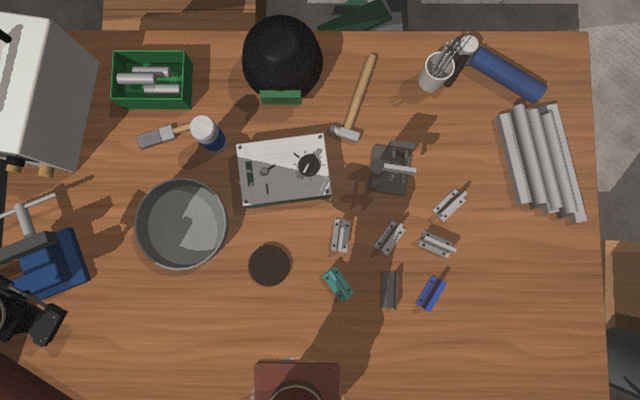

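View pics/s0.png

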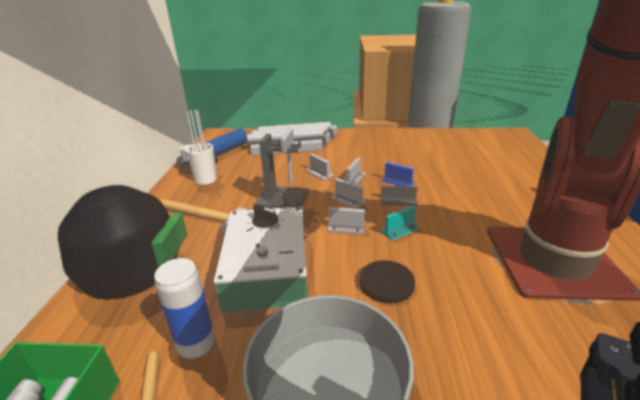

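The top view shows four grey brackets at about (341,235), (390,238), (437,242) and (450,204), and blue (431,293) and teal (338,283) look-alikes. The bowl is at (181,224), the housing at (283,170) and the fork at (395,167). Next I'll enlarge it.

```bash
python3 - <<'E'
import cv2
im=cv2.imread('pics/raw_t0.png')
cv2.imwrite('pics/t0a.png',cv2.resize(im[185:265,320:480],None,fx=5,fy=5,interpolation=cv2.INTER_CUBIC))
cv2.imwrite('pics/t0b.png',cv2.resize(im[120:216,230:430],None,fx=4,fy=4,interpolation=cv2.INTER_CUBIC))
E
```

```text
(no output)
```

View pics/t0a.png

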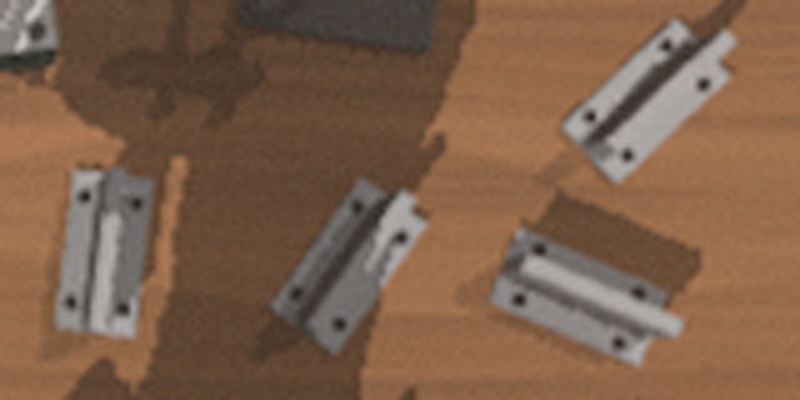

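View pics/t0b.png

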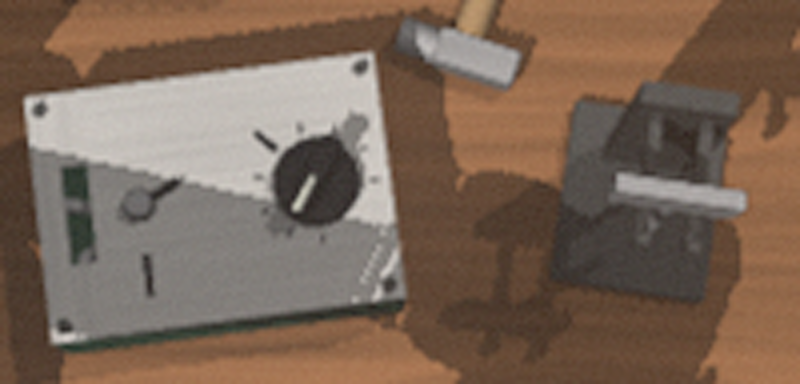

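Foot holes, cover screws, pointer and knob line can all be read in these crops. I'll convert them to world positions.

```bash
cat >> h.py <<'E'
def psi():
    M=R.from_rotvec(st()['tcp_rot']).as_matrix(); return np.degrees(np.arctan2(M[1,0],M[0,0]))
def wrap(a,m=180): return (a+m/2)%m-m/2
def go(x,y,z,yaw=None,half=True):
    "grasp point target, yaw of tool x (deg); prints turn and then shift in the tool axes after the turn"
    s=st(); M=R.from_rotvec(s['tcp_rot']).as_matrix(); p=psi(); d=0 if yaw is None else wrap(yaw-p,180 if half else 360)
    M2=R.from_euler('z',d,degrees=True).as_matrix()@M
    g=s['eef_pos']+M2[:,2]*env.hold_point_z
    t=M2.T@(np.array([x,y,z])-g)
    print(f"az {np.radians(-d):.3f}  shift mm {np.round(t*1000,1)} | grasp {np.round(g,4)} psi {p:.1f} q7 {s['joint_pos'][6]:.2f} q1 {s['joint_pos'][0]:.2f} tilt {np.round(M[:2,2],4)}")
    return t
E
python3 - <<'E'
from h import *
np.set_printoptions(precision=4,suppress=True)
T=env.get_calibration('top')
A=lambda u:np.array(u,float)/5+[320,185]
Bc=lambda u:np.array(u,float)/4+[230,120]
H=[[(85,196),(136,203),(70,302),(123,309)],[(357,206),(401,238),(296,293),(339,324)],[(540,249),(519,300),(638,293),(618,343)],[(667,45),(704,84),(590,117),(627,155)]]
for h in H:
    P=np.array([pt('top',A(u),.006,T)[:2] for u in h]); d=P[:2].mean(0)-P[2:].mean(0)
    print('br',P.mean(0),np.hypot(*P.mean(0)),np.degrees(np.arctan2(d[1],d[0])),np.linalg.norm(d))
C=np.array([pt('top',Bc(u),.08,T)[:2] for u in[(40,108),(361,66),(66,327),(390,286)]])
dx=(C[0]+C[1]-C[2]-C[3])/2; dy=(C[0]+C[2]-C[1]-C[3])/2
yx=np.arctan2(dx[1],dx[0]);yy=np.arctan2(dy[1],dy[0])-np.pi/2
c=C.mean(0);print('mach',c,np.degrees([yx,yy]),np.linalg.norm(dx),np.linalg.norm(dy))
y=(yx+yy)/2;X=np.array([np.cos(y),np.sin(y)]);Y=np.array([-X[1],X[0]])
print('slot',c+Y*.092,'axis',c+Y*.05,'timer',c-Y*.07)
for n,u,z in[('slot4',[(77,215)],.08),('hub',[(138,203)],.085),('knobtop',[(317,181)],.114),('slot a',[(75,167)],.08),('slotb',[(83,264)],.08)]:
    print(n,pt('top',Bc(u[0]),z,T)[:2])
def ang(a,b,z):
    d=pt('top',Bc(b),z,T)[:2]-pt('top',Bc(a),z,T)[:2]; return np.arctan2(d@Y,d@X)
print('pointer ang from hx ccw',ang((138,203),(180,180),.085),'timer line', ang((298,210),(313,180),.114))
ends=[pt('top',Bc(u),.206,T)[:2] for u in[(613,183),(748,203)]];d=ends[0]-ends[1]
print('key',np.mean(ends,0),np.degrees(np.arctan2(d[1],d[0]))-90,np.linalg.norm(d))
for e in[(135,224),(228,224),(181,179),(181,269)]: print('rim',pt('top',e,.07,T)[:2])
print('psi',psi())
E
```

```text
br [ 0.463  -0.1196] 0.4782403888578531 -7.404981766967134 0.060215568517036105
br [ 0.457  -0.2572] 0.5244198991423017 -35.61802978124368 0.06008076243702743
br [ 0.4407 -0.3861] 0.5858902417123241 66.39815082125921 0.05956479210316233
br [ 0.5516 -0.4269] 0.6974686440872693 -47.253611821729656 0.060437799493453716
mach [0.6385 0.0388] [7.94   7.7999] 0.15190293984287967 0.21995489271852411
slot [0.6259 0.1299] axis [0.6317 0.0883] timer [ 0.6481 -0.0305]
slot4 [0.6249 0.1315]
hub [0.6325 0.0897]
knobtop [ 0.6427 -0.0315]
slot a [0.6579 0.1336]
slotb [0.5915 0.1266]
pointer ang from hx ccw -1.1923986624565732 timer line -0.5860133437856214
key [ 0.6191 -0.2536] -8.229006341667557 0.08220108501884338
rim [0.487  0.4392]
rim [0.489  0.1871]
rim [0.6109 0.3193]
rim [0.3677 0.3095]
psi 153.5371163972377
```

```bash
python3 - <<'E'
from h import *
t=go(.52,.1,.28,173); 
E
```

```text
az -0.340  shift mm [-287.4 -449.9  -38.9] | grasp [0.2896 0.5815 0.2404] psi 153.5 q7 -0.06 q1 -1.21 tilt [-0.0006 -0.0014]
```

Request:
play_rows --targets '[{"az": -0.17},{"az": -0.17},{"tz": -0.039},{"tx": -0.041,"ty": -0.045},{"tx": -0.041,"ty": -0.045},{"tx": -0.041,"ty": -0.045},{"tx": -0.041,"ty": -0.045},{"tx": -0.041,"ty": -0.045},{"tx": -0.041,"ty": -0.045},{"tx": -0.041,"ty": -0.045}]' --gripper 0.045

```text
validation failed for argument at $.ta...
```

Request:
play_rows --targets '[{"ty": -0.045},{"ty": -0.045},{"ty": -0.045},{"tx": 0.01,"ty": -0.045},{"tx": 0.01,"ty": -0.045},{"tx": 0.01,"ty": -0.045},{"ty": -0.045,"tz": 0.03},{"ty": -0.045,"tz": 0.03},{"tz": 0.03},{}]'

```text
validation failed for argument at $.ta...
```

```bash
python3 - <<'E'
from h import *
go(.463,-.1196,.042,172.6);snap('wrist','w1.png')
T=env.get_calibration('wrist'); print(proj('wrist',[.463,-.1196,.006],T))
E
```

```text
az -0.333  shift mm [-262.3 -672.6  199.5] | grasp [0.2896 0.5815 0.2404] psi 153.5 q7 -0.06 q1 -1.21 tilt [-0.0006 -0.0014]
(np.float64(89.01961884012891), np.float64(371.36650543888277))
```

View pics/w1.png

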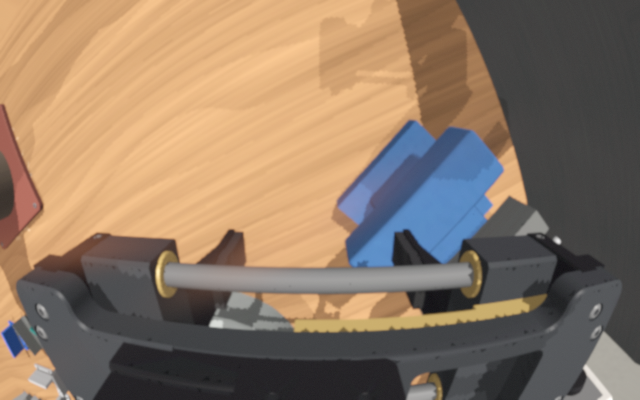

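The arm hasn't moved: both calls were refused. The wrist picture only shows the start position above the blue vice. I'll try again with all six keys in every row.

Request:
play_rows --targets '[{"tx": 0,"ty": 0,"tz": 0,"ax": 0,"ay": 0,"az": -0.17},{"tx": 0,"ty": 0,"tz": 0,"ax": 0,"ay": 0,"az": -0.17},{"tx": 0,"ty": 0,"tz": -0.04,"ax": 0,"ay": 0,"az": 0},{"tx": -0.041,"ty": -0.045,"tz": 0,"ax": 0,"ay": 0,"az": 0},{"tx": -0.041,"ty": -0.045,"tz": 0,"ax": 0,"ay": 0,"az": 0},{"tx": -0.041,"ty": -0.045,"tz": 0,"ax": 0,"ay": 0,"az": 0},{"tx": -0.041,"ty": -0.045,"tz": 0,"ax": 0,"ay": 0,"az": 0},{"tx": -0.041,"ty": -0.045,"tz": 0,"ax": 0,"ay": 0,"az": 0},{"tx": -0.041,"ty": -0.045,"tz": 0,"ax": 0,"ay": 0,"az": 0},{"tx": -0.041,"ty": -0.045,"tz": 0,"ax": 0,"ay": 0,"az": 0}]' --gripper 0.045

```text
time: 1.4
eef_pos: [0.537, 0.2326, 0.4447]
tcp_rot: [-0.191, -3.136, -0.0]
wrist_force: [1.1, 0.6, -0.2]
finger_gap: 0.045
grasp_force: 0.0
```

Request:
play_rows --targets '[{"tx": 0,"ty": -0.045,"tz": 0,"ax": 0,"ay": 0,"az": 0},{"tx": 0,"ty": -0.045,"tz": 0,"ax": 0,"ay": 0,"az": 0},{"tx": 0,"ty": -0.045,"tz": 0,"ax": 0,"ay": 0,"az": 0},{"tx": 0.01,"ty": -0.045,"tz": 0,"ax": 0,"ay": 0,"az": 0},{"tx": 0.01,"ty": -0.045,"tz": 0,"ax": 0,"ay": 0,"az": 0},{"tx": 0.01,"ty": -0.045,"tz": 0,"ax": 0,"ay": 0,"az": 0},{"tx": 0,"ty": -0.045,"tz": 0.03,"ax": 0,"ay": 0,"az": 0},{"tx": 0,"ty": -0.045,"tz": 0.03,"ax": 0,"ay": 0,"az": 0},{"tx": 0,"ty": 0,"tz": 0.03,"ax": 0,"ay": 0,"az": 0},{"tx": 0,"ty": 0,"tz": 0,"ax": 0,"ay": 0,"az": 0}]'

```text
time: 2.65
eef_pos: [0.4618, -0.1194, 0.3531]
tcp_rot: [-0.192, -3.132, 0.0]
wrist_force: [-0.1, 0.4, 1.3]
finger_gap: 0.045
grasp_force: 0.0
```

```bash
python3 - <<'E'
from h import *
go(.463,-.1196,.042,172.6);T=env.get_calibration('wrist');snap('wrist','w2.png')
for x in (-.045,.045): print(proj('wrist',[.463+x*.992,-.1196-x*.13,.056],T))
E
```

```text
az 0.006  shift mm [-2.500e+00  1.000e-01  1.476e+02] | grasp [ 0.4611 -0.1194  0.1896] psi 173.0 q7 1.61 q1 -0.38 tilt [-0.004   0.0001]
(np.float64(317.4263625848867), np.float64(147.9070908126234))
(np.float64(316.85968432090334), np.float64(240.48355645309795))
```

View pics/w2.png

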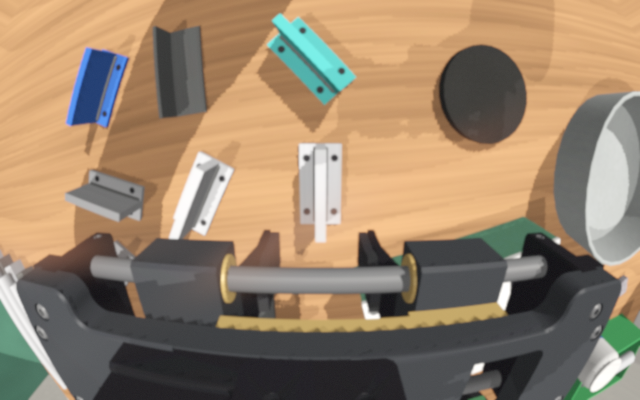

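The rib under the gripper sits at (320,148)–(321,240), within 3 px of prediction. I'll grasp it.

Request:
play_rows --targets '[{"tx": -0.002,"ty": 0,"tz": 0.05,"ax": 0,"ay": 0,"az": 0},{"tx": 0,"ty": 0,"tz": 0.05,"ax": 0,"ay": 0,"az": 0},{"tx": 0,"ty": 0,"tz": 0.047,"ax": 0,"ay": 0,"az": 0},{"tx": 0,"ty": 0,"tz": 0,"ax": 0,"ay": 0,"az": 0},{"tx": 0,"ty": 0,"tz": 0,"ax": 0,"ay": 0,"az": 0}]'

```text
time: 3.32
eef_pos: [0.4659, -0.1195, 0.2099]
tcp_rot: [0.19, 3.133, 0.0]
wrist_force: [0.3, -0.6, 0.2]
finger_gap: 0.045
grasp_force: 0.0
```

Request:
play_rows --targets '[{"tx": 0,"ty": 0,"tz": 0,"ax": 0,"ay": 0,"az": 0},{"tx": 0,"ty": 0,"tz": 0,"ax": 0,"ay": 0,"az": 0},{"tx": 0,"ty": 0,"tz": 0,"ax": 0,"ay": 0,"az": 0},{"tx": 0,"ty": 0,"tz": 0,"ax": 0,"ay": 0,"az": 0},{"tx": 0,"ty": 0,"tz": -0.04,"ax": 0,"ay": 0,"az": 0},{"tx": 0,"ty": 0,"tz": -0.06,"ax": 0,"ay": 0,"az": 0},{"tx": 0,"ty": 0,"tz": -0.06,"ax": 0,"ay": 0,"az": 0},{"tx": 0,"ty": 0,"tz": -0.06,"ax": 0,"ay": 0,"az": 0},{"tx": 0,"ty": 0,"tz": 0,"ax": 0,"ay": 0,"az": 0}]' --gripper 0

```text
time: 4.45
eef_pos: [0.4654, -0.1201, 0.4317]
tcp_rot: [0.191, 3.129, 0.001]
wrist_force: [0.5, -0.2, -5.0]
finger_gap: 0.0096
grasp_force: 30.0
```

```bash
python3 - <<'E'
from h import *
go(.516,.3615,.12,90); print(st()['finger_gap'],st()['grasp_force'])
E
```

```text
az 1.449  shift mm [483.8  50.2 144.9] | grasp [ 0.4656 -0.1213  0.2682] psi 173.0 q7 1.58 q1 -0.41 tilt [0.0071 0.0005]
0.009647903738609522 29.999967603944242
```

Request:
play_rows --targets '[{"tx": 0,"ty": 0,"tz": 0,"ax": 0,"ay": 0,"az": 0.181},{"tx": 0,"ty": 0,"tz": 0,"ax": 0,"ay": 0,"az": 0.181},{"tx": 0,"ty": 0,"tz": 0,"ax": 0,"ay": 0,"az": 0.181},{"tx": 0,"ty": 0,"tz": 0,"ax": 0,"ay": 0,"az": 0.181},{"tx": 0,"ty": 0,"tz": 0,"ax": 0,"ay": 0,"az": 0.181},{"tx": 0,"ty": 0,"tz": 0,"ax": 0,"ay": 0,"az": 0.181},{"tx": 0,"ty": 0,"tz": 0,"ax": 0,"ay": 0,"az": 0.181},{"tx": 0,"ty": 0,"tz": 0,"ax": 0,"ay": 0,"az": 0.181},{"tx": 0,"ty": 0,"tz": 0,"ax": 0,"ay": 0,"az": 0}]'

```text
time: 5.58
eef_pos: [0.4643, -0.1195, 0.426]
tcp_rot: [-2.218, -2.222, 0.003]
wrist_force: [0.6, -0.2, -5.1]
finger_gap: 0.0094
grasp_force: 30.0
```

Request:
play_rows --targets '[{"tx": 0.048,"ty": 0.005,"tz": 0,"ax": 0,"ay": 0,"az": 0},{"tx": 0.048,"ty": 0.005,"tz": 0,"ax": 0,"ay": 0,"az": 0},{"tx": 0.048,"ty": 0.005,"tz": 0,"ax": 0,"ay": 0,"az": 0},{"tx": 0.048,"ty": 0.005,"tz": 0,"ax": 0,"ay": 0,"az": 0},{"tx": 0.048,"ty": 0.005,"tz": 0,"ax": 0,"ay": 0,"az": 0},{"tx": 0.048,"ty": 0.005,"tz": 0,"ax": 0,"ay": 0,"az": 0},{"tx": 0.048,"ty": 0.005,"tz": 0,"ax": 0,"ay": 0,"az": 0},{"tx": 0.048,"ty": 0.005,"tz": 0,"ax": 0,"ay": 0,"az": 0},{"tx": 0.048,"ty": 0.005,"tz": 0,"ax": 0,"ay": 0,"az": 0},{"tx": 0.04,"ty": 0.005,"tz": 0.0,"ax": 0,"ay": 0,"az": 0}]'

```text
time: 6.82
eef_pos: [0.5138, 0.3545, 0.426]
tcp_rot: [-2.213, -2.229, 0.003]
wrist_force: [1.1, -0.1, -3.0]
finger_gap: 0.0098
grasp_force: 30.0
```

Request:
play_rows --targets '[{"tx": 0,"ty": 0,"tz": 0,"ax": 0,"ay": 0,"az": 0}]'

```text
time: 6.95
eef_pos: [0.5129, 0.3563, 0.4253]
tcp_rot: [-2.208, -2.232, 0.004]
wrist_force: [0.3, 0.0, -4.8]
finger_gap: 0.0097
grasp_force: 30.0
```

```bash
python3 - <<'E'
from h import *
go(.516,.3615,.12,90); T=env.get_calibration('wrist');snap('wrist','w3.png')
im=cv2.imread('pics/raw_w3.png')
for a in np.arange(0,360,10):
    p=proj('wrist',[.488+.125*np.cos(np.radians(a)),.313+.125*np.sin(np.radians(a)),.075],T)
    if abs(p[0])<2000: cv2.circle(im,(int(p[0]),int(p[1])),2,(0,0,255),-1)
cv2.imwrite('pics/w3b.png',im)
snap('top','t1.png')
t=cv2.imread('pics/raw_t0.png');n=cv2.imread('pics/raw_t1.png')
for nm,(u,v) in dict(B1=(390,238),B2=(436,244),B3=(449,205)).items():
    P=t[v-20:v+20,u-20:u+20]; S=cv2.matchTemplate(n[v-50:v+50,u-50:u+50],P,cv2.TM_CCOEFF_NORMED); print(nm,cv2.minMaxLoc(S)[1::2])
E
```

```text
az 0.011  shift mm [  5.4   4.  141.8] | grasp [0.5124 0.3562 0.2618] psi 90.6 q7 -0.64 q1 -0.78 tilt [-0.0031 -0.0008]
B1 (0.6044845581054688, (30, 30))
B2 (0.9879404306411743, (30, 30))
B3 (0.9303109645843506, (30, 30))
```

View pics/w3b.png

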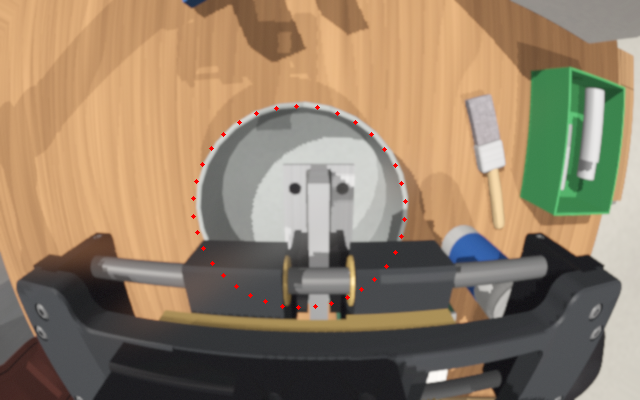

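The bowl rim in the wrist view matches my circle to about 2–3 px, so the centre is about (0.489, 0.311). I'll lower and release there.

Request:
play_rows --targets '[{"tx": 0.001,"ty": 0.004,"tz": 0.05,"ax": 0,"ay": 0,"az": 0.01},{"tx": 0,"ty": 0,"tz": 0.05,"ax": 0,"ay": 0,"az": 0},{"tx": 0,"ty": 0,"tz": 0.05,"ax": 0,"ay": 0,"az": 0},{"tx": 0,"ty": 0,"tz": 0.04,"ax": 0,"ay": 0,"az": 0},{"tx": 0,"ty": 0,"tz": 0.016,"ax": 0,"ay": 0,"az": 0},{"tx": 0,"ty": 0,"tz": 0,"ax": 0,"ay": 0,"az": 0},{"tx": 0,"ty": 0,"tz": 0,"ax": 0,"ay": 0,"az": 0}]'

```text
time: 7.92
eef_pos: [0.5189, 0.3532, 0.2229]
tcp_rot: [2.231, 2.211, 0.003]
wrist_force: [-0.5, 0.1, -2.8]
finger_gap: 0.0098
grasp_force: 30.0
```

Request:
play_rows --targets '[{"tx": 0,"ty": 0,"tz": 0,"ax": 0,"ay": 0,"az": 0},{"tx": 0,"ty": 0,"tz": 0,"ax": 0,"ay": 0,"az": 0},{"tx": 0,"ty": 0,"tz": 0,"ax": 0,"ay": 0,"az": 0},{"tx": 0,"ty": 0,"tz": -0.04,"ax": 0,"ay": 0,"az": 0},{"tx": 0,"ty": 0,"tz": -0.06,"ax": 0,"ay": 0,"az": 0},{"tx": 0,"ty": 0,"tz": -0.06,"ax": 0,"ay": 0,"az": 0},{"tx": 0,"ty": 0,"tz": -0.06,"ax": 0,"ay": 0,"az": 0},{"tx": 0,"ty": 0,"tz": 0,"ax": 0,"ay": 0,"az": 0}]' --gripper 0.04

```text
time: 8.93
eef_pos: [0.5189, 0.3537, 0.4479]
tcp_rot: [2.231, 2.211, 0.015]
wrist_force: [-0.0, -0.6, -0.8]
finger_gap: 0.0401
grasp_force: 0.0
```

```bash
python3 - <<'E'
from h import *
go(.457,-.2572,.2,144.4)
M=R.from_rotvec(st()['tcp_rot']).as_matrix()
go(.52,.0,.27); 
E
```

```text
az -0.959  shift mm [-306.8 -534.6   78.5] | grasp [0.5188 0.3553 0.2844] psi 89.5 q7 -0.65 q1 -0.78 tilt [0.0076 0.0062]
az 0.000  shift mm [-354.8    3.    12.2] | grasp [0.5201 0.3547 0.2844] psi 89.5 q7 -0.65 q1 -0.78 tilt [0.0076 0.0062]
```

Request:
play_rows --targets '[{"tx": 0,"ty": 0,"tz": 0,"ax": 0,"ay": 0,"az": -0.16},{"tx": 0,"ty": 0,"tz": 0,"ax": 0,"ay": 0,"az": -0.16},{"tx": 0,"ty": 0,"tz": 0,"ax": 0,"ay": 0,"az": -0.16},{"tx": 0,"ty": 0,"tz": 0,"ax": 0,"ay": 0,"az": -0.16},{"tx": 0,"ty": 0,"tz": 0,"ax": 0,"ay": 0,"az": -0.16},{"tx": 0,"ty": 0,"tz": 0,"ax": 0,"ay": 0,"az": -0.16},{"tx": -0.025,"ty": -0.044,"tz": 0,"ax": 0,"ay": 0,"az": 0},{"tx": -0.025,"ty": -0.044,"tz": 0,"ax": 0,"ay": 0,"az": 0}]'

```text
time: 9.93
eef_pos: [0.5075, 0.2518, 0.4406]
tcp_rot: [-0.956, -2.992, 0.002]
wrist_force: [0.8, -0.9, -0.1]
finger_gap: 0.0401
grasp_force: 0.0
```

Request:
play_rows --targets '[{"tx": -0.025,"ty": -0.044,"tz": 0,"ax": 0,"ay": 0,"az": 0},{"tx": -0.025,"ty": -0.044,"tz": 0,"ax": 0,"ay": 0,"az": 0},{"tx": -0.025,"ty": -0.044,"tz": 0,"ax": 0,"ay": 0,"az": 0},{"tx": -0.025,"ty": -0.044,"tz": 0,"ax": 0,"ay": 0,"az": 0},{"tx": -0.025,"ty": -0.044,"tz": 0,"ax": 0,"ay": 0,"az": 0},{"tx": -0.025,"ty": -0.044,"tz": 0,"ax": 0,"ay": 0,"az": 0},{"tx": -0.025,"ty": -0.044,"tz": 0,"ax": 0,"ay": 0,"az": 0},{"tx": -0.025,"ty": -0.044,"tz": 0.0,"ax": 0,"ay": 0,"az": 0},{"tx": -0.028,"ty": -0.044,"tz": 0.04,"ax": 0,"ay": 0,"az": 0},{"tx": -0.028,"ty": -0.044,"tz": 0.04,"ax": 0,"ay": 0,"az": 0}]'

```text
time: 11.18
eef_pos: [0.4604, -0.2504, 0.3647]
tcp_rot: [0.957, 2.991, 0.0]
wrist_force: [1.1, 0.2, 0.0]
finger_gap: 0.0404
grasp_force: 0.0
```

Request:
play_rows --targets '[{"tx": 0,"ty": 0,"tz": 0,"ax": 0,"ay": 0,"az": 0}]'

```text
time: 11.3
eef_pos: [0.4586, -0.2522, 0.3624]
tcp_rot: [-0.966, -2.984, 0.003]
wrist_force: [0.6, 1.0, 0.2]
finger_gap: 0.0401
grasp_force: 0.0
```

```bash
cat >> h.py <<'E'
def wr(x,y,yaw,f):
    "rib-top overlay on a wrist picture"
    T=env.get_calibration('wrist'); snap('wrist',f); im=cv2.imread('pics/raw_'+f); c,s=np.cos(np.radians(yaw)),np.sin(np.radians(yaw))
    for z,w in((.056,.005),(.006,.0225)):
        Q=np.array([proj('wrist',[x+c*a-s*b,y+s*a+c*b,z],T) for a,b in((-.045,-w),(.045,-w),(.045,w),(-.045,w))])
        cv2.polylines(im,[np.int32(np.round(Q*8))],True,(0,0,255),1,shift=3)
    cv2.imwrite('pics/'+f,im)
E
python3 - <<'E'
from h import *
go(.457,-.2572,.045,144.4); wr(.457,-.2572,144.4,'w4.png')
E
```

```text
az -0.005  shift mm [ -3.1  -3.9 153.9] | grasp [ 0.4576 -0.2522  0.1989] psi 144.1 q7 1.42 q1 -0.09 tilt [-0.0056 -0.0003]
```

View pics/w4.png

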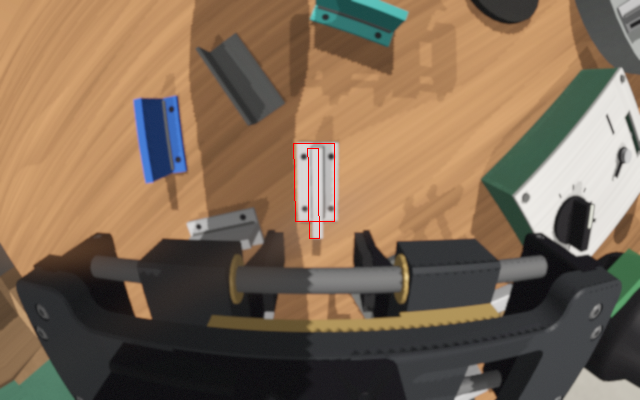

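The bracket1 outline overlays its overlay box, so it hasn't moved. I'll grasp it.

Request:
play_rows --targets '[{"tx": -0.003,"ty": -0.002,"tz": 0.05,"ax": 0,"ay": 0,"az": 0},{"tx": 0,"ty": 0,"tz": 0.05,"ax": 0,"ay": 0,"az": 0},{"tx": 0,"ty": 0,"tz": 0.053,"ax": 0,"ay": 0,"az": 0},{"tx": 0,"ty": 0,"tz": 0,"ax": 0,"ay": 0,"az": 0},{"tx": 0,"ty": 0,"tz": 0,"ax": 0,"ay": 0,"az": 0}]'

```text
time: 11.98
eef_pos: [0.4632, -0.2522, 0.2147]
tcp_rot: [0.956, 2.99, 0.0]
wrist_force: [0.6, 0.5, -0.2]
finger_gap: 0.0401
grasp_force: 0.0
```

Request:
play_rows --targets '[{"tx": 0,"ty": 0,"tz": 0,"ax": 0,"ay": 0,"az": 0},{"tx": 0,"ty": 0,"tz": 0,"ax": 0,"ay": 0,"az": 0},{"tx": 0,"ty": 0,"tz": 0,"ax": 0,"ay": 0,"az": 0},{"tx": 0,"ty": 0,"tz": 0,"ax": 0,"ay": 0,"az": 0},{"tx": 0,"ty": 0,"tz": -0.04,"ax": 0,"ay": 0,"az": 0},{"tx": 0,"ty": 0,"tz": -0.06,"ax": 0,"ay": 0,"az": 0},{"tx": 0,"ty": 0,"tz": -0.06,"ax": 0,"ay": 0,"az": 0},{"tx": 0,"ty": 0,"tz": -0.06,"ax": 0,"ay": 0,"az": 0},{"tx": 0,"ty": 0,"tz": 0,"ax": 0,"ay": 0,"az": 0}]' --gripper 0

```text
time: 13.1
eef_pos: [0.4625, -0.253, 0.437]
tcp_rot: [0.956, 2.985, 0.001]
wrist_force: [1.0, 0.1, -5.3]
finger_gap: 0.0097
grasp_force: 30.0
```

```bash
python3 - <<'E'
from h import *
go(.461,.3595,.12,90); print(st()['finger_gap'],st()['grasp_force'])
E
```

```text
az 0.951  shift mm [614.7  -2.4 149.3] | grasp [ 0.463  -0.2541  0.2735] psi 144.5 q7 1.40 q1 -0.11 tilt [ 0.0072 -0.0016]
0.009708865420903665 29.99931718222797
```

Request:
play_rows --targets '[{"tx": 0,"ty": 0,"tz": 0,"ax": 0,"ay": 0,"az": 0.159},{"tx": 0,"ty": 0,"tz": 0,"ax": 0,"ay": 0,"az": 0.159},{"tx": 0,"ty": 0,"tz": 0,"ax": 0,"ay": 0,"az": 0.159},{"tx": 0,"ty": 0,"tz": 0,"ax": 0,"ay": 0,"az": 0.159},{"tx": 0,"ty": 0,"tz": 0,"ax": 0,"ay": 0,"az": 0.159},{"tx": 0,"ty": 0,"tz": 0,"ax": 0,"ay": 0,"az": 0.159},{"tx": 0.047,"ty": 0,"tz": 0,"ax": 0,"ay": 0,"az": 0},{"tx": 0.047,"ty": 0,"tz": 0,"ax": 0,"ay": 0,"az": 0},{"tx": 0.047,"ty": 0,"tz": 0,"ax": 0,"ay": 0,"az": 0}]'

```text
time: 14.22
eef_pos: [0.4618, -0.1097, 0.4306]
tcp_rot: [-2.223, -2.216, 0.003]
wrist_force: [0.5, 0.3, -4.7]
finger_gap: 0.0098
grasp_force: 30.0
```

Request:
play_rows --targets '[{"tx": 0.047,"ty": 0,"tz": 0,"ax": 0,"ay": 0,"az": 0},{"tx": 0.047,"ty": 0,"tz": 0,"ax": 0,"ay": 0,"az": 0},{"tx": 0.047,"ty": 0,"tz": 0,"ax": 0,"ay": 0,"az": 0},{"tx": 0.047,"ty": 0,"tz": 0,"ax": 0,"ay": 0,"az": 0},{"tx": 0.047,"ty": 0,"tz": 0,"ax": 0,"ay": 0,"az": 0},{"tx": 0.047,"ty": 0,"tz": 0,"ax": 0,"ay": 0,"az": 0},{"tx": 0.047,"ty": 0,"tz": 0,"ax": 0,"ay": 0,"az": 0},{"tx": 0.047,"ty": 0,"tz": 0,"ax": 0,"ay": 0,"az": 0},{"tx": 0.047,"ty": 0,"tz": 0,"ax": 0,"ay": 0,"az": 0},{"tx": 0.047,"ty": 0,"tz": 0,"ax": 0,"ay": 0,"az": 0}]'

```text
time: 15.48
eef_pos: [0.4635, 0.3599, 0.4301]
tcp_rot: [-2.225, -2.218, 0.006]
wrist_force: [0.6, -0.9, -4.5]
finger_gap: 0.0095
grasp_force: 30.0
```

Request:
play_rows --targets '[{"tx": 0,"ty": 0,"tz": 0,"ax": 0,"ay": 0,"az": 0},{"tx": 0,"ty": 0,"tz": 0,"ax": 0,"ay": 0,"az": 0}]'

```text
time: 15.72
eef_pos: [0.4639, 0.3582, 0.4305]
tcp_rot: [2.225, 2.218, -0.006]
wrist_force: [0.1, -0.5, -5.5]
finger_gap: 0.0096
grasp_force: 30.0
```

```bash
cat >> h.py <<'E'
def chk(f,B):
    snap('top',f); t=cv2.imread('pics/raw_t0.png');n=cv2.imread('pics/raw_'+f)
    for nm,(u,v) in B.items():
        P=t[v-20:v+20,u-20:u+20]; S=cv2.matchTemplate(n[v-50:v+50,u-50:u+50],P,cv2.TM_CCOEFF_NORMED); print(nm,cv2.minMaxLoc(S)[1::2])
E
python3 - <<'E'
from h import *
go(.461,.3575,.060,90)
chk('t2.png',dict(B2=(436,244),B3=(449,205)))
E
```

```text
az -0.003  shift mm [  0.3  -1.9 207. ] | grasp [0.4634 0.3577 0.267 ] psi 89.8 q7 -0.74 q1 -0.73 tilt [-0.0026 -0.0028]
B2 (0.895536482334137, (30, 30))
B3 (0.8257787227630615, (30, 30))
```

Request:
play_rows --targets '[{"tx": 0,"ty": -0.003,"tz": 0.05,"ax": 0,"ay": 0,"az": 0},{"tx": 0,"ty": 0,"tz": 0.05,"ax": 0,"ay": 0,"az": 0},{"tx": 0,"ty": 0,"tz": 0.05,"ax": 0,"ay": 0,"az": 0},{"tx": 0,"ty": 0,"tz": 0.04,"ax": 0,"ay": 0,"az": 0},{"tx": 0,"ty": 0,"tz": 0.016,"ax": 0,"ay": 0,"az": 0},{"tx": 0,"ty": 0,"tz": 0,"ax": 0,"ay": 0,"az": 0},{"tx": 0,"ty": 0,"tz": 0,"ax": 0,"ay": 0,"az": 0}]'

```text
time: 16.65
eef_pos: [0.4617, 0.359, 0.2286]
tcp_rot: [2.225, 2.217, 0.004]
wrist_force: [-0.1, 0.2, -4.4]
finger_gap: 0.0098
grasp_force: 30.0
```

Request:
play_rows --targets '[{"tx": 0,"ty": 0,"tz": 0,"ax": 0,"ay": 0,"az": 0},{"tx": 0,"ty": 0,"tz": 0,"ax": 0,"ay": 0,"az": 0},{"tx": 0,"ty": 0,"tz": 0,"ax": 0,"ay": 0,"az": 0},{"tx": 0,"ty": 0,"tz": -0.04,"ax": 0,"ay": 0,"az": 0},{"tx": 0,"ty": 0,"tz": -0.06,"ax": 0,"ay": 0,"az": 0},{"tx": 0,"ty": 0,"tz": -0.06,"ax": 0,"ay": 0,"az": 0},{"tx": 0,"ty": 0,"tz": -0.06,"ax": 0,"ay": 0,"az": 0},{"tx": 0,"ty": 0,"tz": 0,"ax": 0,"ay": 0,"az": 0}]' --gripper 0.04

```text
time: 17.65
eef_pos: [0.4615, 0.3591, 0.4527]
tcp_rot: [2.225, 2.218, 0.015]
wrist_force: [-0.7, 0.4, -0.8]
finger_gap: 0.0399
grasp_force: 0.0
```

```bash
python3 - <<'E'
from h import *
go(.4407,-.3861,.2,66.4)
go(.5,-.1,.27,66.4); 
E
```

```text
az 0.409  shift mm [-692.8  277.5   86.7] | grasp [0.463  0.3596 0.2892] psi 89.8 q7 -0.74 q1 -0.74 tilt [0.0072 0.0065]
az 0.409  shift mm [-406.5  217.8   18.1] | grasp [0.463  0.3596 0.2892] psi 89.8 q7 -0.74 q1 -0.74 tilt [0.0072 0.0065]
```

Request:
play_rows --targets '[{"tx": 0,"ty": 0,"tz": 0,"ax": 0,"ay": 0,"az": 0.137},{"tx": 0,"ty": 0,"tz": 0,"ax": 0,"ay": 0,"az": 0.137},{"tx": 0,"ty": 0,"tz": 0,"ax": 0,"ay": 0,"az": 0.137},{"tx": -0.048,"ty": 0.02,"tz": 0,"ax": 0,"ay": 0,"az": 0},{"tx": -0.048,"ty": 0.024,"tz": 0,"ax": 0,"ay": 0,"az": 0},{"tx": -0.048,"ty": 0.024,"tz": 0,"ax": 0,"ay": 0,"az": 0},{"tx": -0.048,"ty": 0.024,"tz": 0,"ax": 0,"ay": 0,"az": 0},{"tx": -0.048,"ty": 0.024,"tz": 0,"ax": 0,"ay": 0,"az": 0},{"tx": -0.048,"ty": 0.024,"tz": 0,"ax": 0,"ay": 0,"az": 0}]'

```text
time: 18.77
eef_pos: [0.4729, 0.0369, 0.4463]
tcp_rot: [-2.63, -1.717, 0.0]
wrist_force: [0.9, -0.0, 0.6]
finger_gap: 0.0399
grasp_force: 0.0
```

Request:
play_rows --targets '[{"tx": -0.048,"ty": 0.024,"tz": 0,"ax": 0,"ay": 0,"az": 0},{"tx": -0.048,"ty": 0.024,"tz": 0,"ax": 0,"ay": 0,"az": 0},{"tx": -0.05,"ty": 0.018,"tz": 0,"ax": 0,"ay": 0,"az": 0},{"tx": -0.05,"ty": 0.018,"tz": 0,"ax": 0,"ay": 0,"az": 0},{"tx": -0.05,"ty": 0.018,"tz": 0,"ax": 0,"ay": 0,"az": 0},{"tx": -0.05,"ty": 0.018,"tz": 0.02,"ax": 0,"ay": 0,"az": 0},{"tx": -0.05,"ty": 0.018,"tz": 0.03,"ax": 0,"ay": 0,"az": 0},{"tx": -0.055,"ty": 0.0,"tz": 0.036,"ax": 0,"ay": 0,"az": 0},{"tx": 0,"ty": 0,"tz": 0,"ax": 0,"ay": 0,"az": 0}]'

```text
time: 19.9
eef_pos: [0.4358, -0.3847, 0.3593]
tcp_rot: [-2.634, -1.706, 0.007]
wrist_force: [0.2, 0.9, 0.1]
finger_gap: 0.0406
grasp_force: 0.0
```

```bash
python3 - <<'E'
from h import *
go(.4407,-.3861,.045,66.4);wr(.4407,-.3861,66.4,'w5.png')
E
```

```text
az -0.009  shift mm [  1.4   6.7 150.8] | grasp [ 0.4348 -0.3847  0.1958] psi 65.9 q7 0.39 q1 0.04 tilt [-0.0058  0.0001]
```

View pics/w5.png

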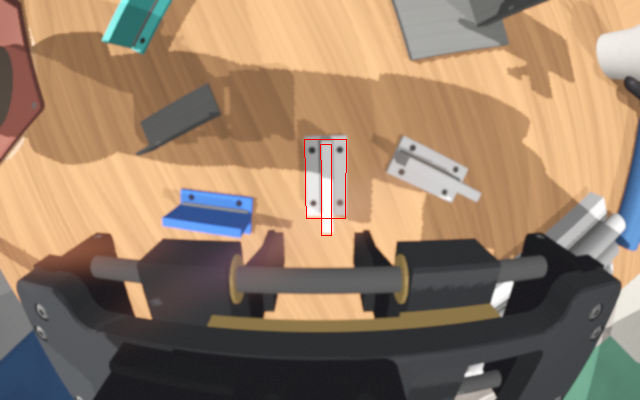

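bracket2 lies right on the overlay. I'll grasp it.

Request:
play_rows --targets '[{"tx": 0.001,"ty": 0.006,"tz": 0.05,"ax": 0,"ay": 0,"az": -0.009},{"tx": 0,"ty": 0,"tz": 0.05,"ax": 0,"ay": 0,"az": 0},{"tx": 0,"ty": 0,"tz": 0.053,"ax": 0,"ay": 0,"az": 0},{"tx": 0,"ty": 0,"tz": 0,"ax": 0,"ay": 0,"az": 0},{"tx": 0,"ty": 0,"tz": 0,"ax": 0,"ay": 0,"az": 0}]'

```text
time: 20.58
eef_pos: [0.4463, -0.3831, 0.2116]
tcp_rot: [2.621, 1.729, 0.002]
wrist_force: [1.5, 0.2, 1.6]
finger_gap: 0.0397
grasp_force: 0.0
```

Request:
play_rows --targets '[{"tx": 0,"ty": 0,"tz": 0,"ax": 0,"ay": 0,"az": 0},{"tx": 0,"ty": 0,"tz": 0,"ax": 0,"ay": 0,"az": 0},{"tx": 0,"ty": 0,"tz": 0,"ax": 0,"ay": 0,"az": 0},{"tx": 0,"ty": 0,"tz": 0,"ax": 0,"ay": 0,"az": 0},{"tx": 0,"ty": 0,"tz": -0.04,"ax": 0,"ay": 0,"az": 0},{"tx": 0,"ty": 0,"tz": -0.06,"ax": 0,"ay": 0,"az": 0},{"tx": 0,"ty": 0,"tz": -0.06,"ax": 0,"ay": 0,"az": 0},{"tx": 0,"ty": 0,"tz": -0.06,"ax": 0,"ay": 0,"az": 0},{"tx": 0,"ty": 0,"tz": 0,"ax": 0,"ay": 0,"az": 0}]' --gripper 0

```text
time: 21.7
eef_pos: [0.4455, -0.384, 0.4338]
tcp_rot: [2.618, 1.725, 0.006]
wrist_force: [0.1, -0.8, -3.9]
finger_gap: 0.0098
grasp_force: 30.0
```

```bash
python3 - <<'E'
from h import *
go(.517,.2625,.12,90); print(st()['finger_gap'],st()['grasp_force'])
E
```

```text
az -0.405  shift mm [646.7  69.2 150.4] | grasp [ 0.4467 -0.3841  0.2703] psi 66.8 q7 0.37 q1 0.01 tilt [ 0.0065 -0.0035]
0.009751274660547244 29.99738149344921
```

Request:
play_rows --targets '[{"tx": 0,"ty": 0,"tz": 0,"ax": 0,"ay": 0,"az": -0.135},{"tx": 0,"ty": 0,"tz": 0,"ax": 0,"ay": 0,"az": -0.135},{"tx": 0,"ty": 0,"tz": 0,"ax": 0,"ay": 0,"az": -0.135},{"tx": 0.05,"ty": 0.006,"tz": 0,"ax": 0,"ay": 0,"az": 0},{"tx": 0.05,"ty": 0.006,"tz": 0,"ax": 0,"ay": 0,"az": 0},{"tx": 0.05,"ty": 0.006,"tz": 0,"ax": 0,"ay": 0,"az": 0},{"tx": 0.05,"ty": 0.006,"tz": 0,"ax": 0,"ay": 0,"az": 0},{"tx": 0.05,"ty": 0.006,"tz": 0,"ax": 0,"ay": 0,"az": 0},{"tx": 0.05,"ty": 0.005,"tz": 0,"ax": 0,"ay": 0,"az": 0}]'

```text
time: 22.82
eef_pos: [0.4798, -0.0811, 0.4275]
tcp_rot: [-2.22, -2.22, 0.003]
wrist_force: [0.9, -0.2, -3.4]
finger_gap: 0.01
grasp_force: 30.0
```

Request:
play_rows --targets '[{"tx": 0.05,"ty": 0.005,"tz": 0,"ax": 0,"ay": 0,"az": 0},{"tx": 0.05,"ty": 0.005,"tz": 0,"ax": 0,"ay": 0,"az": 0},{"tx": 0.05,"ty": 0.005,"tz": 0,"ax": 0,"ay": 0,"az": 0},{"tx": 0.05,"ty": 0.005,"tz": 0,"ax": 0,"ay": 0,"az": 0},{"tx": 0.05,"ty": 0.005,"tz": 0,"ax": 0,"ay": 0,"az": 0},{"tx": 0.05,"ty": 0.005,"tz": 0,"ax": 0,"ay": 0,"az": 0},{"tx": 0.05,"ty": 0.005,"tz": 0,"ax": 0,"ay": 0,"az": 0},{"tx": 0,"ty": 0,"tz": 0,"ax": 0,"ay": 0,"az": 0},{"tx": 0,"ty": 0,"tz": 0,"ax": 0,"ay": 0,"az": 0}]'

```text
time: 23.95
eef_pos: [0.5152, 0.2666, 0.4274]
tcp_rot: [-2.221, -2.221, 0.005]
wrist_force: [0.3, 0.0, -4.3]
finger_gap: 0.0097
grasp_force: 30.0
```

```bash
python3 - <<'E'
from h import *
go(.517,.2675,.058,90)
chk('t3.png',dict(B3=(449,205))); snap('wrist','w6.png')
E
```

```text
az 0.000  shift mm [  1.7   2.8 205.9] | grasp [0.5147 0.2662 0.2639] psi 90.0 q7 -0.53 q1 -0.66 tilt [-0.0027 -0.0022]
B3 (0.7772505879402161, (30, 30))
```

View pics/w6.png

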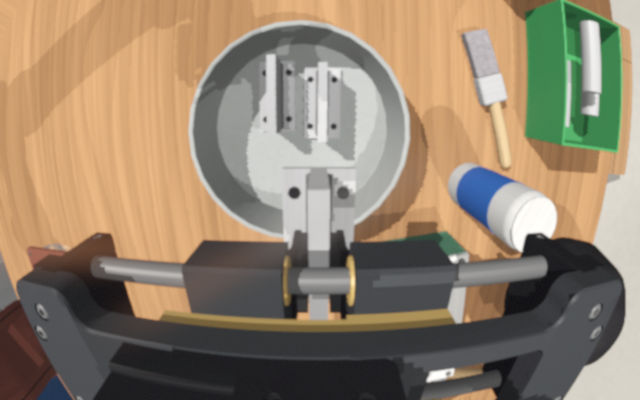

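Two brackets stand in the bowl, at (275,95) and (322,100), clear of the third. I'll lower the third.

Request:
play_rows --targets '[{"tx": 0.0,"ty": 0.001,"tz": 0.05,"ax": 0,"ay": 0,"az": 0},{"tx": 0,"ty": 0,"tz": 0.05,"ax": 0,"ay": 0,"az": 0},{"tx": 0,"ty": 0,"tz": 0.05,"ax": 0,"ay": 0,"az": 0},{"tx": 0,"ty": 0,"tz": 0.04,"ax": 0,"ay": 0,"az": 0},{"tx": 0,"ty": 0,"tz": 0.017,"ax": 0,"ay": 0,"az": 0},{"tx": 0,"ty": 0,"tz": 0,"ax": 0,"ay": 0,"az": 0},{"tx": 0,"ty": 0,"tz": 0,"ax": 0,"ay": 0,"az": 0}]'

```text
time: 24.92
eef_pos: [0.5168, 0.2656, 0.2239]
tcp_rot: [2.224, 2.218, 0.001]
wrist_force: [-4.9, -2.8, 8.9]
finger_gap: 0.0099
grasp_force: 34.2
```

Request:
play_rows --targets '[{"tx": 0,"ty": 0,"tz": 0,"ax": 0,"ay": 0,"az": 0},{"tx": 0,"ty": 0,"tz": 0,"ax": 0,"ay": 0,"az": 0},{"tx": 0,"ty": 0,"tz": 0,"ax": 0,"ay": 0,"az": 0},{"tx": 0,"ty": 0,"tz": -0.04,"ax": 0,"ay": 0,"az": 0},{"tx": 0,"ty": 0,"tz": -0.06,"ax": 0,"ay": 0,"az": 0},{"tx": 0,"ty": 0,"tz": -0.06,"ax": 0,"ay": 0,"az": 0},{"tx": 0,"ty": 0,"tz": -0.06,"ax": 0,"ay": 0,"az": 0},{"tx": 0,"ty": 0,"tz": 0,"ax": 0,"ay": 0,"az": 0}]' --gripper 0.04

```text
time: 25.92
eef_pos: [0.5172, 0.2666, 0.4484]
tcp_rot: [2.222, 2.219, 0.016]
wrist_force: [0.6, 0.8, -0.4]
finger_gap: 0.0396
grasp_force: 0.0
```

```bash
python3 - <<'E'
from h import *
go(.5516,-.4269,.2,132.7)
go(.48,-.1,.27,132.7); 
E
```

```text
az -0.747  shift mm [-534.4 -447.    78.2] | grasp [0.5176 0.2682 0.2849] psi 89.9 q7 -0.53 q1 -0.67 tilt [0.0084 0.0057]
az -0.747  shift mm [-245.2 -277.4   11.2] | grasp [0.5176 0.2682 0.2849] psi 89.9 q7 -0.53 q1 -0.67 tilt [0.0084 0.0057]
```

Request:
play_rows --targets '[{"tx": 0,"ty": 0,"tz": 0,"ax": 0,"ay": 0,"az": -0.15},{"tx": 0,"ty": 0,"tz": 0,"ax": 0,"ay": 0,"az": -0.15},{"tx": 0,"ty": 0,"tz": 0,"ax": 0,"ay": 0,"az": -0.15},{"tx": 0,"ty": 0,"tz": 0,"ax": 0,"ay": 0,"az": -0.15},{"tx": 0,"ty": 0,"tz": 0,"ax": 0,"ay": 0,"az": -0.147},{"tx": -0.041,"ty": -0.046,"tz": 0,"ax": 0,"ay": 0,"az": 0},{"tx": -0.041,"ty": -0.046,"tz": 0,"ax": 0,"ay": 0,"az": 0},{"tx": -0.041,"ty": -0.046,"tz": 0,"ax": 0,"ay": 0,"az": 0},{"tx": -0.041,"ty": -0.046,"tz": 0,"ax": 0,"ay": 0,"az": 0},{"tx": -0.041,"ty": -0.046,"tz": 0,"ax": 0,"ay": 0,"az": 0}]'

```text
time: 27.18
eef_pos: [0.4859, -0.0422, 0.442]
tcp_rot: [1.259, 2.878, 0.001]
wrist_force: [0.9, 0.8, 0.2]
finger_gap: 0.0399
grasp_force: 0.0
```

Request:
play_rows --targets '[{"tx": -0.041,"ty": -0.046,"tz": 0,"ax": 0,"ay": 0,"az": 0},{"tx": -0.041,"ty": -0.025,"tz": 0,"ax": 0,"ay": 0,"az": 0},{"tx": -0.041,"ty": -0.025,"tz": 0,"ax": 0,"ay": 0,"az": 0},{"tx": -0.041,"ty": -0.025,"tz": 0,"ax": 0,"ay": 0,"az": 0},{"tx": -0.041,"ty": -0.025,"tz": 0,"ax": 0,"ay": 0,"az": 0},{"tx": -0.041,"ty": -0.025,"tz": 0,"ax": 0,"ay": 0,"az": 0},{"tx": -0.041,"ty": -0.025,"tz": 0,"ax": 0,"ay": 0,"az": 0},{"tx": -0.042,"ty": -0.021,"tz": 0,"ax": 0,"ay": 0,"az": 0},{"tx": 0,"ty": 0,"tz": 0.04,"ax": 0,"ay": 0,"az": 0},{"tx": 0,"ty": 0,"tz": 0.04,"ax": 0,"ay": 0,"az": 0}]'

```text
time: 28.42
eef_pos: [0.5503, -0.4298, 0.3607]
tcp_rot: [1.261, 2.877, -0.001]
wrist_force: [0.6, 0.1, -0.2]
finger_gap: 0.0397
grasp_force: 0.0
```

Request:
play_rows --targets '[{"tx": 0,"ty": 0,"tz": 0,"ax": 0,"ay": 0,"az": 0}]'

```text
time: 28.55
eef_pos: [0.5502, -0.428, 0.3587]
tcp_rot: [-1.257, -2.873, -0.002]
wrist_force: [0.5, 1.2, 0.9]
finger_gap: 0.0399
grasp_force: 0.0
```

```bash
python3 - <<'E'
from h import *
go(.5516,-.4269,.045,132.7);wr(.5516,-.4269,132.7,'w7.png')
# bright-grey pixels inside predicted foot versus around
im=cv2.imread('pics/raw_w7.png').astype(int); T=env.get_calibration('wrist')
c,s=np.cos(np.radians(132.7)),np.sin(np.radians(132.7))
def samp(a,b):
    u,v=proj('wrist',[.5516+c*a-s*b,-.4269+s*a+c*b,.006],T); p=im[int(v),int(u)]; return 'G' if p.max()-p.min()<25 else '.'
for a in np.arange(-.06,.061,.008): print(''.join(samp(a,b) for b in np.arange(-.04,.041,.004)))
E
```

```text
az 0.001  shift mm [ -2.1   2.3 150.2] | grasp [ 0.5493 -0.4275  0.1952] psi 132.7 q7 1.54 q1 0.19 tilt [-0.0053  0.0035]
........GGG..........
........GGG..........
....GGGGGGGGGGG......
....GGGGGGGGGGG......
....GGGGGGGGGGG......
....GGGGGGGGGGG......
....GGGGGGGGGGG......
....GGGGGGGGGGG......
....GGGGGGGGGGG......
....GGGGGGGGGGG......
....GGGGGGGGGGG......
....GGGGGGGGGGG......
....GGGGGGGGGGG......
....GGG....GGG.......
.....................
.....................
```

Request:
play_rows --targets '[{"tx": -0.002,"ty": 0.003,"tz": 0.05,"ax": 0,"ay": 0,"az": 0},{"tx": 0,"ty": 0,"tz": 0.05,"ax": 0,"ay": 0,"az": 0},{"tx": 0,"ty": 0,"tz": 0.053,"ax": 0,"ay": 0,"az": 0},{"tx": 0,"ty": 0,"tz": 0,"ax": 0,"ay": 0,"az": 0},{"tx": 0,"ty": 0,"tz": 0,"ax": 0,"ay": 0,"az": 0}]'

```text
time: 29.22
eef_pos: [0.5555, -0.429, 0.213]
tcp_rot: [1.256, 2.875, -0.001]
wrist_force: [0.5, -0.7, 0.8]
finger_gap: 0.0401
grasp_force: 0.0
```

Request:
play_rows --targets '[{"tx": 0,"ty": 0,"tz": 0,"ax": 0,"ay": 0,"az": 0},{"tx": 0,"ty": 0,"tz": 0,"ax": 0,"ay": 0,"az": 0},{"tx": 0,"ty": 0,"tz": 0,"ax": 0,"ay": 0,"az": 0},{"tx": 0,"ty": 0,"tz": 0,"ax": 0,"ay": 0,"az": 0},{"tx": 0,"ty": 0,"tz": -0.04,"ax": 0,"ay": 0,"az": 0},{"tx": 0,"ty": 0,"tz": -0.06,"ax": 0,"ay": 0,"az": 0},{"tx": 0,"ty": 0,"tz": -0.06,"ax": 0,"ay": 0,"az": 0},{"tx": 0,"ty": 0,"tz": -0.07,"ax": 0,"ay": 0,"az": 0},{"tx": 0,"ty": 0,"tz": 0,"ax": 0,"ay": 0,"az": 0}]' --gripper 0

```text
time: 30.35
eef_pos: [0.5547, -0.4289, 0.4375]
tcp_rot: [1.255, 2.871, -0.003]
wrist_force: [0.0, -1.1, -4.8]
finger_gap: 0.0098
grasp_force: 30.0
```

```bash
python3 - <<'E'
from h import *
go(.461,.2645,.12,90); go(.48,-.1,.28,90); print(st()['finger_gap'],st()['grasp_force'])
E
```

```text
az 0.747  shift mm [695.9 -94.2 148.3] | grasp [ 0.5549 -0.4302  0.274 ] psi 132.8 q7 1.52 q1 0.19 tilt [ 0.0066 -0.0047]
az 0.747  shift mm [330.1 -74.9  -8.8] | grasp [ 0.5549 -0.4302  0.274 ] psi 132.8 q7 1.52 q1 0.19 tilt [ 0.0066 -0.0047]
0.009779618693642628 29.993141228333116
```

Request:
play_rows --targets '[{"tx": 0,"ty": 0,"tz": 0,"ax": 0,"ay": 0,"az": 0.15},{"tx": 0,"ty": 0,"tz": 0,"ax": 0,"ay": 0,"az": 0.15},{"tx": 0,"ty": 0,"tz": 0,"ax": 0,"ay": 0,"az": 0.15},{"tx": 0,"ty": 0,"tz": 0,"ax": 0,"ay": 0,"az": 0.15},{"tx": 0,"ty": 0,"tz": 0,"ax": 0,"ay": 0,"az": 0.147},{"tx": 0.047,"ty": -0.011,"tz": -0.005,"ax": 0,"ay": 0,"az": 0},{"tx": 0.047,"ty": -0.011,"tz": -0.005,"ax": 0,"ay": 0,"az": 0},{"tx": 0.047,"ty": -0.011,"tz": 0,"ax": 0,"ay": 0,"az": 0},{"tx": 0.047,"ty": -0.011,"tz": 0,"ax": 0,"ay": 0,"az": 0},{"tx": 0.047,"ty": -0.011,"tz": 0,"ax": 0,"ay": 0,"az": 0}]'

```text
time: 31.6
eef_pos: [0.4988, -0.1909, 0.4399]
tcp_rot: [-2.219, -2.22, 0.003]
wrist_force: [0.4, 1.2, -4.2]
finger_gap: 0.0099
grasp_force: 30.0
```

Request:
play_rows --targets '[{"tx": 0.047,"ty": -0.011,"tz": 0,"ax": 0,"ay": 0,"az": 0},{"tx": 0.048,"ty": -0.011,"tz": 0,"ax": 0,"ay": 0,"az": 0},{"tx": 0.045,"ty": -0.002,"tz": 0,"ax": 0,"ay": 0,"az": 0},{"tx": 0.045,"ty": -0.002,"tz": 0,"ax": 0,"ay": 0,"az": 0},{"tx": 0.045,"ty": -0.002,"tz": 0,"ax": 0,"ay": 0,"az": 0},{"tx": 0.045,"ty": -0.002,"tz": 0,"ax": 0,"ay": 0,"az": 0},{"tx": 0.045,"ty": -0.002,"tz": 0,"ax": 0,"ay": 0,"az": 0},{"tx": 0.045,"ty": -0.002,"tz": 0,"ax": 0,"ay": 0,"az": 0},{"tx": 0.045,"ty": -0.002,"tz": 0,"ax": 0,"ay": 0,"az": 0},{"tx": 0.047,"ty": -0.003,"tz": 0,"ax": 0,"ay": 0,"az": 0}]'

```text
time: 32.85
eef_pos: [0.4601, 0.2652, 0.4399]
tcp_rot: [-2.221, -2.221, 0.005]
wrist_force: [0.2, 0.2, -3.8]
finger_gap: 0.0097
grasp_force: 30.0
```

Request:
play_rows --targets '[{"tx": 0,"ty": 0,"tz": 0,"ax": 0,"ay": 0,"az": 0},{"tx": 0,"ty": 0,"tz": 0,"ax": 0,"ay": 0,"az": 0}]'

```text
time: 33.1
eef_pos: [0.4605, 0.2636, 0.4402]
tcp_rot: [2.221, 2.221, -0.005]
wrist_force: [0.3, -0.2, -5.2]
finger_gap: 0.0097
grasp_force: 30.0
```

```bash
python3 - <<'E'
from h import *
go(.461,.262,.060,90); snap('wrist','w8.png'); snap('top','t4.png')
a=cv2.imread('pics/raw_w8.png')[0:260,150:470]; a=cv2.resize(a,None,fx=1.5,fy=1.5)
b=cv2.resize(cv2.imread('pics/raw_t4.png')[150:280,125:305],None,fx=2,fy=2)
cv=np.zeros((390,480+360,3),np.uint8); cv[:390,:480]=a; cv[:260,480:]=b
cv2.imwrite('pics/w8c.png',cv[:,:800])
E
```

```text
az 0.000  shift mm [ -0.7   1.3 216.7] | grasp [0.4602 0.2632 0.2767] psi 90.0 q7 -0.59 q1 -0.84 tilt [-0.0022 -0.0025]
```

View pics/w8c.png

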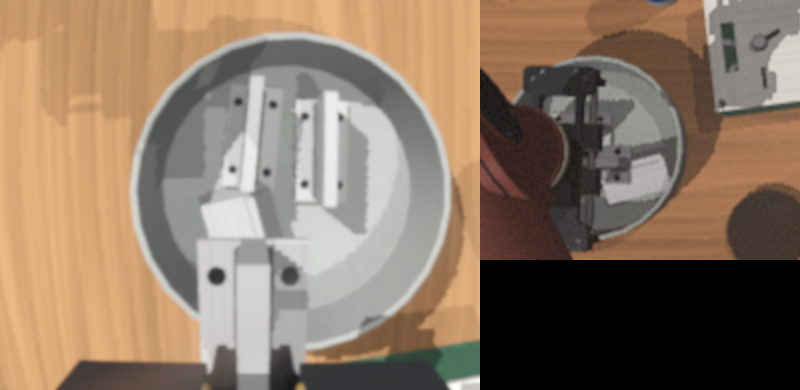

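The two standing brackets are fine at (250,135) and (325,150). The third has tipped over inside the bowl and now covers part of the fourth place, seen as the panel at (235,215) and at (640,178) in the right inset. Also, image up is +y here, so the bowl centre is nearer y=0.315. I'll work out where the free space is.

```bash
python3 - <<'E'
from h import *
np.set_printoptions(precision=3,suppress=True)
for u in[(605,165),(668,155),(672,195),(612,205)]:
    p=((u[0]-480)/2+125,u[1]/2+150); print(p,pt('top',p,.03)[:2],pt('top',p,.055)[:2])
# rim points from wrist (crop coords /1.5+150)
T=env.get_calibration('wrist')
Q=np.array([pt('wrist',(u/1.5+150,v/1.5),.075,T)[:2] for u,v in[(132,185),(450,185),(292,32),(180,70),(410,75),(400,310)]])
from scipy.optimize import least_squares
r=least_squares(lambda c:np.hypot(*(Q-c).T)-.125,[.49,.31]);print(r.x,r.fun*1000)
for u in[(205,205),(258,193),(268,238),(208,238)]: print('panel',pt('wrist',(u[0]/1.5+150,u[1]/1.5),.05,T)[:2])
for n,h in(('a',[(238,101),(273,104),(232,170),(266,172)]),('b',[(304,116),(341,117),(304,184),(340,185)])): print(n,np.mean([pt('wrist',(u/1.5+150,v/1.5),.012,T)[:2] for u,v in h],0))
E
```

```text
(187.5, 232.5) [0.467 0.307] [0.466 0.3  ]
(219.0, 227.5) [0.481 0.22 ] [0.48  0.214]
(221.0, 247.5) [0.426 0.213] [0.426 0.207]
(191.0, 252.5) [0.412 0.295] [0.412 0.289]
[0.493 0.32 ] [-1.043 -2.706 -2.573  1.986  3.102  1.208]
panel [0.423 0.308]
panel [0.465 0.318]
panel [0.473 0.281]
panel [0.424 0.282]
a [0.46  0.365]
b [0.522 0.354]
```

Request:
play_rows --targets '[{"tx": -0.006,"ty": 0.025,"tz": 0,"ax": 0,"ay": 0,"az": 0},{"tx": 0,"ty": 0.024,"tz": 0.0,"ax": 0,"ay": 0,"az": 0},{"tx": 0,"ty": 0,"tz": 0.05,"ax": 0,"ay": 0,"az": 0},{"tx": 0,"ty": 0,"tz": 0.05,"ax": 0,"ay": 0,"az": 0},{"tx": 0,"ty": 0,"tz": 0.05,"ax": 0,"ay": 0,"az": 0},{"tx": 0,"ty": 0,"tz": 0.03,"ax": 0,"ay": 0,"az": 0},{"tx": 0,"ty": 0,"tz": 0,"ax": 0,"ay": 0,"az": 0},{"tx": 0,"ty": 0,"tz": 0,"ax": 0,"ay": 0,"az": 0}]'

```text
time: 34.2
eef_pos: [0.5104, 0.2578, 0.2635]
tcp_rot: [2.222, 2.22, 0.003]
wrist_force: [0.2, -0.2, -4.5]
finger_gap: 0.0098
grasp_force: 30.0
```

Request:
play_rows --targets '[{"tx": 0,"ty": 0,"tz": 0.01,"ax": 0,"ay": 0,"az": 0},{"tx": 0,"ty": 0,"tz": 0.01,"ax": 0,"ay": 0,"az": 0},{"tx": 0,"ty": 0,"tz": 0,"ax": 0,"ay": 0,"az": 0}]'

```text
time: 34.58
eef_pos: [0.5098, 0.258, 0.2415]
tcp_rot: [2.221, 2.221, -0.0]
wrist_force: [1.5, 0.6, -3.5]
finger_gap: 0.0098
grasp_force: 30.0
```

```bash
python3 - <<'E'
from h import *
go(.509,.257,.0575,90); s=st(); print(s['wrist_force'],s['torque'])
E
```

```text
az -0.000  shift mm [-0.9 -0.8 20.5] | grasp [0.5098 0.258  0.078 ] psi 90.0 q7 -0.46 q1 -0.77 tilt [ 0.     -0.0003]
[ 1.45961272  0.57080217 -3.50897865] [-0.07247644 -0.27820734  0.04230458]
```

Request:
play_rows --targets '[{"tx": 0,"ty": 0,"tz": 0.006,"ax": 0,"ay": 0,"az": 0},{"tx": 0,"ty": 0,"tz": 0.006,"ax": 0,"ay": 0,"az": 0},{"tx": 0,"ty": 0,"tz": 0,"ax": 0,"ay": 0,"az": 0}]'

```text
time: 34.95
eef_pos: [0.5103, 0.258, 0.2301]
tcp_rot: [2.221, 2.221, 0.002]
wrist_force: [2.5, -0.8, -2.4]
finger_gap: 0.0101
grasp_force: 30.0
```

Request:
play_rows --targets '[{"tx": 0,"ty": 0,"tz": 0.005,"ax": 0,"ay": 0,"az": 0},{"tx": 0,"ty": 0,"tz": 0,"ax": 0,"ay": 0,"az": 0}]'

```text
time: 35.2
eef_pos: [0.5099, 0.2581, 0.2248]
tcp_rot: [2.221, 2.221, 0.001]
wrist_force: [3.7, -1.1, -2.5]
finger_gap: 0.0097
grasp_force: 30.0
```

Request:
play_rows --targets '[{"tx": 0,"ty": 0.001,"tz": 0.004,"ax": 0,"ay": 0,"az": 0},{"tx": 0,"ty": 0,"tz": 0.0,"ax": 0,"ay": 0,"az": 0}]'

```text
time: 35.45
eef_pos: [0.5106, 0.2581, 0.2205]
tcp_rot: [-2.221, -2.221, 0.001]
wrist_force: [3.6, 0.3, -4.0]
finger_gap: 0.0096
grasp_force: 30.0
```

Request:
play_rows --targets '[{"tx": 0,"ty": 0,"tz": 0,"ax": 0,"ay": 0,"az": 0},{"tx": 0,"ty": 0,"tz": 0,"ax": 0,"ay": 0,"az": 0},{"tx": 0,"ty": 0,"tz": 0,"ax": 0,"ay": 0,"az": 0},{"tx": 0,"ty": 0,"tz": -0.02,"ax": 0,"ay": 0,"az": 0},{"tx": 0,"ty": 0,"tz": -0.04,"ax": 0,"ay": 0,"az": 0},{"tx": 0,"ty": 0,"tz": -0.06,"ax": 0,"ay": 0,"az": 0},{"tx": 0,"ty": 0,"tz": -0.06,"ax": 0,"ay": 0,"az": 0},{"tx": 0,"ty": 0,"tz": -0.06,"ax": 0,"ay": 0,"az": 0},{"tx": 0,"ty": 0,"tz": 0,"ax": 0,"ay": 0,"az": 0}]' --gripper 0.022

```text
time: 36.58
eef_pos: [0.5113, 0.2581, 0.4663]
tcp_rot: [2.221, 2.22, 0.013]
wrist_force: [0.2, 0.3, -0.8]
finger_gap: 0.022
grasp_force: 0.0
```

```bash
python3 - <<'E'
from h import *
go(.6191,-.2536,.32,81.8); go(.53,-.0,.32,81.8)
E
```

```text
az 0.143  shift mm [-491.8  178.7  -18.5] | grasp [0.5125 0.2588 0.3028] psi 90.0 q7 -0.51 q1 -0.80 tilt [0.0068 0.0051]
az 0.143  shift mm [-253.5   54.4  -18.1] | grasp [0.5125 0.2588 0.3028] psi 90.0 q7 -0.51 q1 -0.80 tilt [0.0068 0.0051]
```

Request:
play_rows --targets '[{"tx": -0.049,"ty": 0.016,"tz": 0,"ax": 0,"ay": 0,"az": 0.143},{"tx": -0.049,"ty": 0.018,"tz": 0,"ax": 0,"ay": 0,"az": 0},{"tx": -0.049,"ty": 0.018,"tz": 0,"ax": 0,"ay": 0,"az": 0},{"tx": -0.049,"ty": 0.018,"tz": 0,"ax": 0,"ay": 0,"az": 0},{"tx": -0.049,"ty": 0.018,"tz": 0,"ax": 0,"ay": 0,"az": 0},{"tx": -0.049,"ty": 0.018,"tz": 0,"ax": 0,"ay": 0,"az": 0},{"tx": -0.049,"ty": 0.018,"tz": 0,"ax": 0,"ay": 0,"az": 0},{"tx": -0.049,"ty": 0.018,"tz": 0,"ax": 0,"ay": 0,"az": 0},{"tx": -0.049,"ty": 0.018,"tz": 0,"ax": 0,"ay": 0,"az": 0},{"tx": -0.049,"ty": 0.018,"tz": 0,"ax": 0,"ay": 0,"az": 0}]' --gripper 0.045

```text
time: 37.83
eef_pos: [0.6243, -0.2518, 0.4598]
tcp_rot: [-2.373, -2.057, 0.001]
wrist_force: [-0.2, -0.0, 0.5]
finger_gap: 0.0451
grasp_force: 0.0
```

Request:
play_rows --targets '[{"tx": 0,"ty": 0,"tz": 0.0,"ax": 0,"ay": 0,"az": 0},{"tx": 0,"ty": 0,"tz": 0.0,"ax": 0,"ay": 0,"az": 0}]'

```text
time: 38.08
eef_pos: [0.6242, -0.2502, 0.4598]
tcp_rot: [-2.373, -2.056, 0.001]
wrist_force: [0.2, 0.8, 0.1]
finger_gap: 0.0453
grasp_force: 0.0
```

```bash
python3 - <<'E'
from h import *
go(.6191,-.2536,.19,81.8)
T=env.get_calibration('wrist'); snap('wrist','w9.png'); snap('top','t5.png')
im=cv2.imread('pics/raw_w9.png'); c,s=np.cos(np.radians(-8.2)),np.sin(np.radians(-8.2))
Q=np.array([proj('wrist',[.6191+c*a-s*b,-.2536+s*a+c*b,.206],T) for a,b in((-.006,-.04),(.006,-.04),(.006,.04),(-.006,.04))])
print(Q); cv2.polylines(im,[np.int32(Q*8)],True,(0,0,255),1,shift=3)
b=cv2.resize(cv2.imread('pics/raw_t5.png')[165:285,125:245],None,fx=3.3,fy=3.3)
cv=np.zeros((400,800,3),np.uint8); cv[:,:400]=im[:,120:520]; cv[:396,400:796]=b
cv2.imwrite('pics/w9c.png',cv)
E
```

```text
az -0.000  shift mm [ -4.2  -4.1 106.3] | grasp [ 0.6239 -0.2501  0.2963] psi 81.8 q7 0.34 q1 -0.13 tilt [-0.0017  0.0009]
[[306.65658085 259.26613819]
 [320.83335232 259.29970932]
 [321.00631288 165.46542867]
 [305.33119031 165.4893174 ]]
```

View pics/w9c.png

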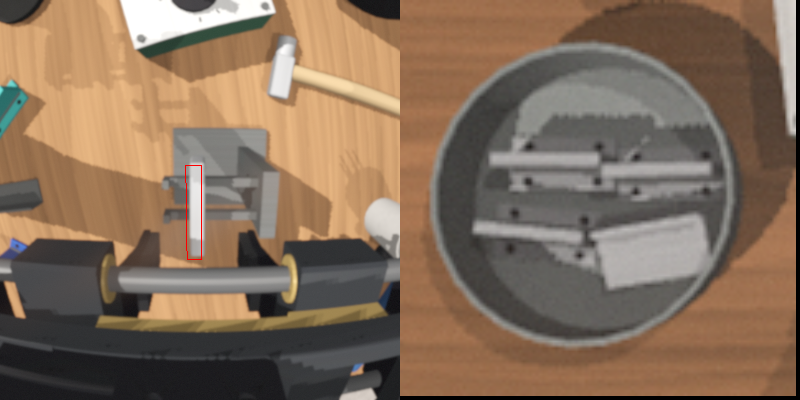

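All four brackets lie in the bowl below the rim; the tipped one is at (655,250) in the right half. The key plate is at (195,210) in the left half, within 3 px of the overlay. I'll pinch it.

Request:
play_rows --targets '[{"tx": -0.004,"ty": -0.003,"tz": 0.03,"ax": 0,"ay": 0,"az": 0},{"tx": 0,"ty": 0,"tz": 0.04,"ax": 0,"ay": 0,"az": 0},{"tx": 0,"ty": 0,"tz": 0.034,"ax": 0,"ay": 0,"az": 0},{"tx": 0,"ty": 0,"tz": 0,"ax": 0,"ay": 0,"az": 0},{"tx": 0,"ty": 0,"tz": 0,"ax": 0,"ay": 0,"az": 0}]'

```text
time: 38.8
eef_pos: [0.6211, -0.2534, 0.3586]
tcp_rot: [2.373, 2.058, 0.002]
wrist_force: [0.3, -0.8, 0.0]
finger_gap: 0.0448
grasp_force: 0.0
```

```bash
python3 - <<'E'
from h import *
go(.6191,-.2536,.190,81.8); s=st(); print(s['wrist_force'])
E
```

```text
az 0.001  shift mm [-0.5 -2.2  5.1] | grasp [ 0.6214 -0.2534  0.1951] psi 81.9 q7 0.37 q1 -0.12 tilt [ 0.0015 -0.    ]
[ 0.34590764 -0.8418469   0.02163415]
```

Request:
play_rows --targets '[{"tx": 0,"ty": -0.001,"tz": 0.004,"ax": 0,"ay": 0,"az": 0},{"tx": 0,"ty": 0,"tz": 0,"ax": 0,"ay": 0,"az": 0}]'

```text
time: 39.05
eef_pos: [0.6198, -0.2538, 0.3537]
tcp_rot: [2.374, 2.057, 0.001]
wrist_force: [0.6, 1.3, 0.7]
finger_gap: 0.0452
grasp_force: 0.3
```

Request:
play_rows --targets '[{"tx": 0,"ty": 0,"tz": 0,"ax": 0,"ay": 0,"az": 0},{"tx": 0,"ty": 0,"tz": 0,"ax": 0,"ay": 0,"az": 0},{"tx": 0,"ty": 0,"tz": 0,"ax": 0,"ay": 0,"az": 0},{"tx": 0,"ty": 0,"tz": 0,"ax": 0,"ay": 0,"az": 0},{"tx": 0,"ty": 0,"tz": 0,"ax": 0,"ay": 0,"az": 0}]' --gripper 0

```text
time: 39.67
eef_pos: [0.6198, -0.2541, 0.3531]
tcp_rot: [2.374, 2.056, 0.0]
wrist_force: [0.3, -1.2, -0.6]
finger_gap: 0.0123
grasp_force: 30.0
```

```bash
python3 - <<'E'
from h import *
go(.6191,-.2536,.190,81.8); s=st(); print(s['wrist_force'],s['finger_gap'],s['eef_pos'],s['tcp_rot'])
E
```

```text
az -0.000  shift mm [ 0.4 -0.8 -0.4] | grasp [ 0.6199 -0.2541  0.1896] psi 81.8 q7 0.38 q1 -0.12 tilt [ 0.0005 -0.0005]
[ 0.33178181 -1.16856441 -0.64955263] 0.012250848598472185 [ 0.61977801 -0.25407408  0.35306589] [2.37413886e+00 2.05643465e+00 9.06688190e-05]
```

Request:
play_rows --targets '[{"tx": 0,"ty": 0,"tz": -0.02,"ax": 0,"ay": 0,"az": 0},{"tx": 0,"ty": 0,"tz": -0.04,"ax": 0,"ay": 0,"az": 0},{"tx": 0,"ty": 0,"tz": -0.04,"ax": 0,"ay": 0,"az": 0},{"tx": 0,"ty": 0,"tz": -0.03,"ax": 0,"ay": 0,"az": 0},{"tx": 0,"ty": 0,"tz": 0,"ax": 0,"ay": 0,"az": 0},{"tx": 0,"ty": 0,"tz": 0,"ax": 0,"ay": 0,"az": 0}]'

```text
time: 40.42
eef_pos: [0.6195, -0.2538, 0.4824]
tcp_rot: [-2.374, -2.056, 0.001]
wrist_force: [-0.8, -0.7, -2.3]
finger_gap: 0.012
grasp_force: 30.0
```

```bash
python3 - <<'E'
from h import *
s=st(); print(s['wrist_force'],s['finger_gap'])
go(.6191,-.2536,.190,81.8)
go(.58,.1,.31,81.8)
E
```

```text
[-0.78370218 -0.68148708 -2.27323444] 0.01200638145460615
az 0.000  shift mm [ 1.000e-01 -1.000e-01  1.289e+02] | grasp [ 0.6193 -0.2537  0.3189] psi 81.8 q7 0.35 q1 -0.13 tilt [-0.0009  0.0004]
az 0.000  shift mm [344.5 -89.4   9.1] | grasp [ 0.6193 -0.2537  0.3189] psi 81.8 q7 0.35 q1 -0.13 tilt [-0.0009  0.0004]
```

Key is held. I'll plan the hover above the slot, with tool y along housing x.

```bash
cat >> h.py <<'E'
HX=np.array([np.cos(np.radians(7.87)),np.sin(np.radians(7.87))]); HY=np.array([-HX[1],HX[0]]); SL=np.array([.6255,.1300])
def sl(xh,z,yh=0): 
    p=SL+HX*xh+HY*yh; return go(p[0],p[1],z,97.87)
def where():
    s=st();M=R.from_rotvec(s['tcp_rot']).as_matrix(); tip=s['eef_pos']+M[:,2]*(env.hold_point_z+.1316); d=tip[:2]-SL
    print('tip in slot frame mm',np.round([d@HX*1e3,d@HY*1e3,tip[2]*1e3],1),'F',np.round(s['wrist_force'],1),'gap',round(s['finger_gap'],4))
E
python3 - <<'E'
from h import *
sl(-.006,.33)
E
```

```text
az -0.280  shift mm [379.3  52.7 -11.1] | grasp [ 0.6193 -0.2538  0.3189] psi 81.8 q7 0.35 q1 -0.13 tilt [-0.0009  0.0004]
```

Request:
play_rows --targets '[{"tx": 0,"ty": 0,"tz": -0.015,"ax": 0,"ay": 0,"az": 0},{"tx": 0,"ty": 0,"tz": 0,"ax": 0,"ay": 0,"az": -0.14},{"tx": 0,"ty": 0,"tz": 0,"ax": 0,"ay": 0,"az": -0.14},{"tx": 0.042,"ty": 0.006,"tz": 0,"ax": 0,"ay": 0,"az": 0},{"tx": 0.042,"ty": 0.006,"tz": 0,"ax": 0,"ay": 0,"az": 0},{"tx": 0.042,"ty": 0.006,"tz": 0,"ax": 0,"ay": 0,"az": 0},{"tx": 0.042,"ty": 0.006,"tz": 0,"ax": 0,"ay": 0,"az": 0},{"tx": 0.042,"ty": 0.006,"tz": 0,"ax": 0,"ay": 0,"az": 0},{"tx": 0.042,"ty": 0.006,"tz": 0,"ax": 0,"ay": 0,"az": 0},{"tx": 0.042,"ty": 0.006,"tz": 0,"ax": 0,"ay": 0,"az": 0}]'

```text
time: 41.68
eef_pos: [0.6209, 0.0444, 0.4983]
tcp_rot: [-2.064, -2.368, 0.001]
wrist_force: [-0.2, -0.1, -2.1]
finger_gap: 0.0118
grasp_force: 30.0
```

Request:
play_rows --targets '[{"tx": 0.042,"ty": 0.006,"tz": 0,"ax": 0,"ay": 0,"az": 0},{"tx": 0.043,"ty": 0.005,"tz": 0.03,"ax": 0,"ay": 0,"az": 0},{"tx": 0,"ty": 0,"tz": 0.03,"ax": 0,"ay": 0,"az": 0},{"tx": 0,"ty": 0,"tz": 0,"ax": 0,"ay": 0,"az": 0},{"tx": 0,"ty": 0,"tz": 0,"ax": 0,"ay": 0,"az": 0}]'

```text
time: 42.3
eef_pos: [0.6208, 0.1278, 0.4395]
tcp_rot: [2.065, 2.366, 0.001]
wrist_force: [0.2, 0.2, -2.0]
finger_gap: 0.0118
grasp_force: 30.0
```

```bash
python3 - <<'E'
from h import *
sl(-.006,.17); where(); snap('side','s1.png')
C=env.get_calibration('side')
s=st();M=R.from_rotvec(s['tcp_rot']).as_matrix(); tip=s['eef_pos']+M[:,2]*(env.hold_point_z+.1316)
print('tip side px',proj('side',tip,C), 'slot centre', proj('side',[SL[0],SL[1],.08],C))
im=cv2.imread('pics/raw_s1.png'); e=lambda p:tuple(int(v*8) for v in proj('side',p,C))
cv2.circle(im,e(tip),16,(0,0,255),1,shift=3)
Q=[e([*(SL+HX*a+HY*b),.08]) for a,b in((-.034,-.009),(.034,-.009),(.034,.009),(-.034,.009))]
cv2.polylines(im,[np.array(Q)],True,(0,0,255),1,shift=3)
cv2.imwrite('pics/s1c.png',cv2.resize(im[140:310,190:350],None,fx=5,fy=3.5*5/5)[:, :800] if 0 else cv2.resize(im[150:300,190:350],None,fx=4,fy=4,interpolation=cv2.INTER_CUBIC))
E
```

```text
az -0.002  shift mm [  1.6  -1.4 106. ] | grasp [0.621  0.1278 0.276 ] psi 97.8 q7 -0.04 q1 -0.60 tilt [ 0.0013 -0.0001]
tip in slot frame mm [ -4.6  -1.6 144.4] F [ 0.2  0.2 -2. ] gap 0.0118
tip side px (np.float64(261.44176506788415), np.float64(238.70328490495393)) slot centre (np.float64(262.7068431397812), np.float64(266.3854850943589))
```

View pics/s1c.png

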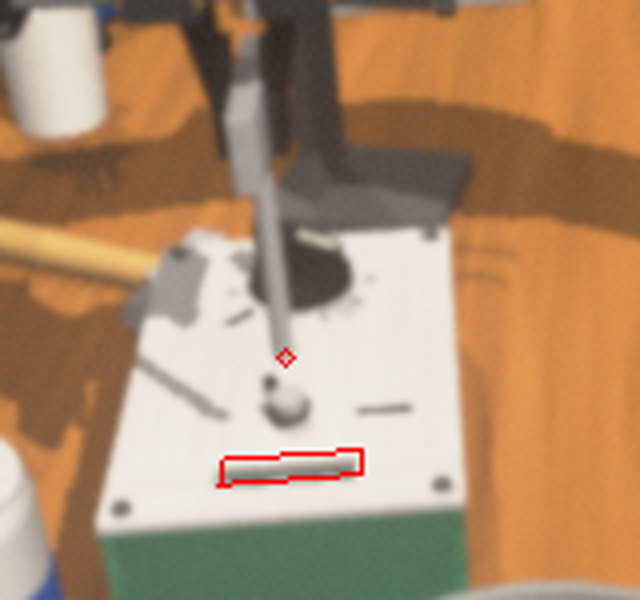

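The side view puts the slot and the shank end within about 2 mm of prediction. I'll insert the key.

Request:
play_rows --targets '[{"tx": 0.002,"ty": -0.001,"tz": 0.03,"ax": 0,"ay": 0,"az": 0},{"tx": 0,"ty": 0,"tz": 0.02,"ax": 0,"ay": 0,"az": 0},{"tx": 0,"ty": 0,"tz": 0.01,"ax": 0,"ay": 0,"az": 0},{"tx": 0,"ty": 0,"tz": 0.01,"ax": 0,"ay": 0,"az": 0},{"tx": 0,"ty": 0,"tz": 0.0,"ax": 0,"ay": 0,"az": 0}]'

```text
time: 42.98
eef_pos: [0.6192, 0.1305, 0.368]
tcp_rot: [-2.064, -2.368, 0.0]
wrist_force: [-0.7, 0.4, -2.5]
finger_gap: 0.0121
grasp_force: 30.0
```

```bash
python3 -c "
from h import *
where()"
```

```text
tip in slot frame mm [-6.3  1.3 72.9] F [-0.7  0.4 -2.5] gap 0.0121
```

Request:
play_rows --targets '[{"tx": -0.001,"ty": 0,"tz": 0.01,"ax": 0,"ay": 0,"az": 0},{"tx": 0,"ty": 0,"tz": 0.012,"ax": 0,"ay": 0,"az": 0},{"tx": 0,"ty": 0,"tz": 0.012,"ax": 0,"ay": 0,"az": 0},{"tx": 0,"ty": 0,"tz": 0,"ax": 0,"ay": 0,"az": 0}]'

```text
time: 43.48
eef_pos: [0.6189, 0.1296, 0.3324]
tcp_rot: [-2.063, -2.367, 0.003]
wrist_force: [-0.2, 0.2, -2.4]
finger_gap: 0.0117
grasp_force: 30.0
```

```bash
python3 -c "
from h import *
where()"
```

```text
tip in slot frame mm [-7.3  0.4 37.3] F [-0.2  0.2 -2.4] gap 0.0117
```

Request:
play_rows --targets '[{"tx": 0,"ty": 0.005,"tz": 0,"ax": 0,"ay": 0,"az": 0},{"tx": 0,"ty": 0.005,"tz": 0,"ax": 0,"ay": 0,"az": 0},{"tx": 0,"ty": 0.005,"tz": 0,"ax": 0,"ay": 0,"az": 0},{"tx": 0,"ty": 0.005,"tz": 0,"ax": 0,"ay": 0,"az": 0},{"tx": 0,"ty": 0.005,"tz": 0,"ax": 0,"ay": 0,"az": 0},{"tx": 0,"ty": 0.005,"tz": 0,"ax": 0,"ay": 0,"az": 0},{"tx": 0,"ty": 0.004,"tz": 0,"ax": 0,"ay": 0,"az": 0},{"tx": 0,"ty": 0,"tz": 0,"ax": 0,"ay": 0,"az": 0}]'

```text
time: 44.48
eef_pos: [0.6533, 0.1344, 0.334]
tcp_rot: [2.064, 2.368, 0.001]
wrist_force: [-0.6, -0.1, -2.5]
finger_gap: 0.0117
grasp_force: 30.0
```

```bash
python3 -c "
from h import *
where()
print(st()['torque'])"
```

```text
tip in slot frame mm [28.4  0.6 38.9] F [-0.6 -0.1 -2.5] gap 0.0117
[0.03998129 0.14723146 0.02221316]
```

Request:
play_rows --targets '[{"tx": 0,"ty": -0.002,"tz": 0,"ax": 0,"ay": 0,"az": 0},{"tx": 0,"ty": 0,"tz": -0.018,"ax": 0,"ay": 0,"az": 0},{"tx": 0,"ty": 0,"tz": -0.018,"ax": 0,"ay": 0,"az": 0},{"tx": 0,"ty": 0,"tz": 0,"ax": 0,"ay": 0,"az": 0},{"tx": 0,"ty": -0.015,"tz": 0,"ax": 0,"ay": 0,"az": 0},{"tx": 0,"ty": -0.015,"tz": 0,"ax": 0,"ay": 0,"az": 0},{"tx": 0,"ty": -0.016,"tz": 0,"ax": 0,"ay": 0,"az": 0},{"tx": 0,"ty": 0,"tz": 0,"ax": 0,"ay": 0,"az": 0}]'

```text
time: 45.48
eef_pos: [0.6048, 0.1276, 0.3701]
tcp_rot: [-2.064, -2.368, -0.0]
wrist_force: [0.1, 0.3, -2.0]
finger_gap: 0.012
grasp_force: 30.0
```

```bash
python3 -c "
from h import *
where(); T=env.get_calibration('side')
print([proj('side',p,T) for p in ([.6317,.0883,.08],[.6317,.0883,.085])])
snap('side','s2.png')
a,b=[cv2.imread('pics/raw_s%d.png'%i)[225:265,235:290,1] for i in (1,2)]
for im in(a,b):
  for r in im[8:32,5:50]: print(''.join('#' if v<90 else ('+' if v<140 else '.') for v in r))
  print()
"
```

```text
tip in slot frame mm [-20.8   0.6  75. ] F [ 0.1  0.3 -2. ] gap 0.012
[(np.float64(263.6794020968242), np.float64(252.53637951438358)), (np.float64(263.4259993097752), np.float64(250.58645905286193))]
.............................................
.............................................
.............................................
.............................................
.............................................
.............................................
.............................................
.............................................
.............................................
.............................................
.............................................
.................+...........................
................+++..........................
................+++..........................
.............................................
.............................................
.............................................
.............................................
.............................................
.................++......
[... 609 characters left out ...]
..........
.......................+.....................
.......................++....................
.......................++....................
.......................+.....................
.............................................
.............................................
.............................................
.............................................
.............................................
.................++..........................
................++++......+..................
................++++++..+++..................
................++++++++++...................
.................++++++++....................
..................+++++......................
```

The pointer has swung to about −y, as predicted (v≈1.5). Second stroke.

Request:
play_rows --targets '[{"tx": 0,"ty": 0,"tz": 0.012,"ax": 0,"ay": 0,"az": 0},{"tx": 0,"ty": 0,"tz": 0.012,"ax": 0,"ay": 0,"az": 0},{"tx": 0,"ty": 0,"tz": 0.012,"ax": 0,"ay": 0,"az": 0},{"tx": 0,"ty": 0,"tz": 0,"ax": 0,"ay": 0,"az": 0}]'

```text
time: 46.02
eef_pos: [0.6051, 0.1277, 0.3322]
tcp_rot: [-2.064, -2.367, 0.004]
wrist_force: [-0.2, 0.4, -2.1]
finger_gap: 0.012
grasp_force: 30.0
```

Request:
play_rows --targets '[{"tx": 0,"ty": 0.005,"tz": 0,"ax": 0,"ay": 0,"az": 0},{"tx": 0,"ty": 0.005,"tz": 0,"ax": 0,"ay": 0,"az": 0},{"tx": 0,"ty": 0.005,"tz": 0,"ax": 0,"ay": 0,"az": 0},{"tx": 0,"ty": 0.005,"tz": 0,"ax": 0,"ay": 0,"az": 0},{"tx": 0,"ty": 0.005,"tz": 0,"ax": 0,"ay": 0,"az": 0},{"tx": 0,"ty": 0.005,"tz": 0,"ax": 0,"ay": 0,"az": 0},{"tx": 0,"ty": 0.005,"tz": 0,"ax": 0,"ay": 0,"az": 0},{"tx": 0,"ty": 0.005,"tz": 0,"ax": 0,"ay": 0,"az": 0},{"tx": 0,"ty": 0.005,"tz": 0,"ax": 0,"ay": 0,"az": 0},{"tx": 0,"ty": 0.003,"tz": 0,"ax": 0,"ay": 0,"az": 0}]'

```text
time: 47.28
eef_pos: [0.6533, 0.1344, 0.3339]
tcp_rot: [2.064, 2.368, 0.0]
wrist_force: [-0.9, -0.6, -1.6]
finger_gap: 0.0116
grasp_force: 30.0
```

Request:
play_rows --targets '[{"tx": 0,"ty": 0,"tz": 0,"ax": 0,"ay": 0,"az": 0}]'

```text
time: 47.4
eef_pos: [0.6533, 0.1345, 0.3339]
tcp_rot: [2.064, 2.368, 0.001]
wrist_force: [-0.6, 0.1, -2.1]
finger_gap: 0.0119
grasp_force: 30.0
```

```bash
python3 -c "
from h import *
where()"
```

```text
tip in slot frame mm [28.3  0.6 38.8] F [-0.6  0.1 -2.1] gap 0.0119
```

Request:
play_rows --targets '[{"tx": 0,"ty": -0.002,"tz": 0,"ax": 0,"ay": 0,"az": 0},{"tx": 0,"ty": 0,"tz": -0.018,"ax": 0,"ay": 0,"az": 0},{"tx": 0,"ty": 0,"tz": -0.018,"ax": 0,"ay": 0,"az": 0},{"tx": 0,"ty": 0,"tz": 0,"ax": 0,"ay": 0,"az": 0},{"tx": 0,"ty": -0.015,"tz": 0,"ax": 0,"ay": 0,"az": 0},{"tx": 0,"ty": -0.015,"tz": 0,"ax": 0,"ay": 0,"az": 0},{"tx": 0,"ty": -0.016,"tz": 0,"ax": 0,"ay": 0,"az": 0},{"tx": 0,"ty": 0,"tz": 0,"ax": 0,"ay": 0,"az": 0}]'

```text
time: 48.4
eef_pos: [0.6048, 0.1276, 0.3701]
tcp_rot: [-2.064, -2.368, -0.0]
wrist_force: [-0.5, 0.7, -1.8]
finger_gap: 0.0117
grasp_force: 30.0
```

Request:
play_rows --targets '[{"tx": 0,"ty": 0,"tz": 0.012,"ax": 0,"ay": 0,"az": 0},{"tx": 0,"ty": 0,"tz": 0.012,"ax": 0,"ay": 0,"az": 0},{"tx": 0,"ty": 0,"tz": 0.012,"ax": 0,"ay": 0,"az": 0},{"tx": 0,"ty": 0,"tz": 0,"ax": 0,"ay": 0,"az": 0}]'

```text
time: 48.9
eef_pos: [0.6051, 0.1277, 0.3322]
tcp_rot: [-2.063, -2.367, 0.004]
wrist_force: [0.3, -0.1, -3.6]
finger_gap: 0.012
grasp_force: 30.0
```

Request:
play_rows --targets '[{"tx": 0,"ty": 0.005,"tz": 0,"ax": 0,"ay": 0,"az": 0},{"tx": 0,"ty": 0.005,"tz": 0,"ax": 0,"ay": 0,"az": 0},{"tx": 0,"ty": 0.005,"tz": 0,"ax": 0,"ay": 0,"az": 0},{"tx": 0,"ty": 0.005,"tz": 0,"ax": 0,"ay": 0,"az": 0},{"tx": 0,"ty": 0.005,"tz": 0,"ax": 0,"ay": 0,"az": 0},{"tx": 0,"ty": 0.005,"tz": 0,"ax": 0,"ay": 0,"az": 0},{"tx": 0,"ty": 0.005,"tz": 0,"ax": 0,"ay": 0,"az": 0},{"tx": 0,"ty": 0.003,"tz": 0,"ax": 0,"ay": 0,"az": 0},{"tx": 0,"ty": 0,"tz": 0,"ax": 0,"ay": 0,"az": 0}]'

```text
time: 50.02
eef_pos: [0.6433, 0.1331, 0.3339]
tcp_rot: [2.064, 2.368, 0.0]
wrist_force: [-0.0, 0.0, -3.2]
finger_gap: 0.0117
grasp_force: 30.0
```

```bash
python3 -c "
from h import *
where(); snap('side','s3.png')
b=cv2.imread('pics/raw_s3.png')[230:265,235:300,1]
for r in b: print(''.join('#' if v<90 else ('+' if v<140 else '.') for v in r))
T=env.get_calibration('side')
for v in(2.7,2.8,2.9,3.0,3.1):
  a=np.pi-(v-3); A=np.array([.632,.0888]); p=A+.031*(HX*np.cos(a)+HY*np.sin(a)); print(v,np.array(proj('side',[*p,.085],T))-[235,230])
"
```

```text
tip in slot frame mm [18.2  0.6 38.8] F [-0.   0.  -3.2] gap 0.0117
++###++.......+#####+............................................
.++##++.......+######............................................
.++##+........++#####............................................
..++#+.......+++#####+...........................................
..++#+.......+++#####+...........................................
..++++.......+++#####............................................
..++++.......+++####+............................................
..++++.......+++####+............................................
...++++......+++####+............................................
...++++......++++###+............................................
...++++.......+++##+.............................................
...++++.......++++++.............................................
....+++.......++++...............................................
..............+++................................................
..............+..................................................
..........................................
[... 727 characters left out ...]
......................
.................................................................
.................................................................
.................................................................
.................................................................
.................................................................
.................................................................
.................................................................
.................................................................
2.7 [43.08005596 16.90003246]
2.8 [43.42601355 17.7902936 ]
2.9 [43.62337246 18.71585748]
3.0 [43.66867384 19.66800135]
3.1 [43.55987866 20.63755904]
```

By geometry the wheel is at about 2.95, and the side image agrees (pointer beside the mark). I'll back off, lift out and check from the top camera.

Request:
play_rows --targets '[{"tx": 0,"ty": -0.003,"tz": 0,"ax": 0,"ay": 0,"az": 0},{"tx": 0,"ty": 0,"tz": -0.02,"ax": 0,"ay": 0,"az": 0},{"tx": 0,"ty": 0,"tz": -0.03,"ax": 0,"ay": 0,"az": 0},{"tx": 0,"ty": 0,"tz": -0.05,"ax": 0,"ay": 0,"az": 0},{"tx": 0,"ty": 0,"tz": -0.05,"ax": 0,"ay": 0,"az": 0},{"tx": 0,"ty": 0,"tz": -0.02,"ax": 0,"ay": 0,"az": 0},{"tx": 0,"ty": 0,"tz": 0,"ax": 0,"ay": 0,"az": 0}]'

```text
time: 50.95
eef_pos: [0.6401, 0.1321, 0.5073]
tcp_rot: [2.063, 2.366, 0.007]
wrist_force: [0.1, -0.2, -3.0]
finger_gap: 0.0117
grasp_force: 30.0
```

```bash
python3 -c "
from h import *
where();go(.6199,-.2541,.333,81.8)"
```

```text
tip in slot frame mm [ 16.2   0.4 212.2] F [ 0.1 -0.2 -3. ] gap 0.0117
az 0.280  shift mm [-385.3   34.2   10.6] | grasp [0.6409 0.1322 0.3438] psi 97.8 q7 -0.04 q1 -0.59 tilt [0.0049 0.0015]
```

Request:
play_rows --targets '[{"tx": 0,"ty": 0,"tz": 0,"ax": 0,"ay": 0,"az": 0.14},{"tx": 0,"ty": 0,"tz": 0,"ax": 0,"ay": 0,"az": 0.14},{"tx": -0.048,"ty": 0.004,"tz": 0,"ax": 0,"ay": 0,"az": 0},{"tx": -0.048,"ty": 0.004,"tz": 0,"ax": 0,"ay": 0,"az": 0},{"tx": -0.048,"ty": 0.004,"tz": 0,"ax": 0,"ay": 0,"az": 0},{"tx": -0.048,"ty": 0.004,"tz": 0,"ax": 0,"ay": 0,"az": 0},{"tx": -0.048,"ty": 0.004,"tz": 0,"ax": 0,"ay": 0,"az": 0},{"tx": -0.048,"ty": 0.004,"tz": 0,"ax": 0,"ay": 0,"az": 0},{"tx": -0.048,"ty": 0.004,"tz": 0,"ax": 0,"ay": 0,"az": 0},{"tx": -0.048,"ty": 0.005,"tz": 0,"ax": 0,"ay": 0,"az": 0}]'

```text
time: 52.2
eef_pos: [0.6176, -0.2536, 0.5031]
tcp_rot: [-2.373, -2.056, 0.001]
wrist_force: [0.6, 0.1, -2.1]
finger_gap: 0.0119
grasp_force: 30.0
```

Request:
play_rows --targets '[{"tx": 0,"ty": 0,"tz": 0,"ax": 0,"ay": 0,"az": 0},{"tx": 0,"ty": 0,"tz": 0,"ax": 0,"ay": 0,"az": 0}]'

```text
time: 52.45
eef_pos: [0.618, -0.252, 0.503]
tcp_rot: [-2.374, -2.056, 0.001]
wrist_force: [-1.0, -0.1, -1.8]
finger_gap: 0.012
grasp_force: 30.0
```

```bash
python3 -c "
from h import *
go(.6199,-.2541,.1896,81.8); snap('top','t6.png')
b=cv2.imread('pics/raw_t6.png')[160:196,256:282,1]
for i in(0,6):
  b=cv2.imread('pics/raw_t%d.png'%i)[160:198,250:288,1]; m=np.median(b)
  for r in b: print(''.join('#' if v<m*.5 else ('+' if v<m*.75 else '.') for v in r))
  print()
T=env.get_calibration('top')
A=np.array([.6325,.0897]); print('hub',np.array(proj('top',[*A,.085],T))-[250,160])
for v in(2.8,3.0,3.2):
  a=np.pi-(v-3); p=A+.031*(HX*np.cos(a)+HY*np.sin(a)); print(v,np.array(proj('top',[*p,.085],T))-[250,160])
"
```

```text
az -0.000  shift mm [ -2.    2.6 149.9] | grasp [ 0.6178 -0.2519  0.3395] psi 81.8 q7 0.34 q1 -0.12 tilt [-0.0012  0.0008]
......................................
++....................................
#+....................................
#+....................................
#+....................................
#+....................+#+.............
##..................+###+.............
##................++###+..............
##..........+...++###+................
+#...............+#+..................
++...............++...................
.+........++.....++...................
+++.......++.....++...................
#++........+++++++....................
##+........++#+##+....................
###.........+++.......................
###...................................
###...................................
+##+..................................
###+..................................
+##+..................................
##++..................................
++++..................................
+..+..................................
..++............#+....................
..
[... 1406 characters left out ...]
#............+.....................
####............#+....................
++++............#+....................
................##....................
................##....................
................+#....................
................+#....................
................+#....................
................+#....................
.................#....................
.................#+...................
......................................
......................................
......................................
......................................

hub [14.50218375 10.74636549]
2.8 [18.0929978 21.5058412]
3.0 [15.84766891 22.02660023]
3.2 [13.54853175 22.09643733]
```

The pointer tip is at (16,21), where v=3.0 predicts (15.8,22), so it stands at the brake mark. I'll hang the key back.

Request:
play_rows --targets '[{"tx": -0.002,"ty": 0.002,"tz": 0.01,"ax": 0,"ay": 0,"az": 0},{"tx": 0,"ty": 0,"tz": 0.03,"ax": 0,"ay": 0,"az": 0},{"tx": 0,"ty": 0,"tz": 0.03,"ax": 0,"ay": 0,"az": 0},{"tx": 0,"ty": 0,"tz": 0.03,"ax": 0,"ay": 0,"az": 0},{"tx": 0,"ty": 0,"tz": 0.025,"ax": 0,"ay": 0,"az": 0},{"tx": 0,"ty": 0,"tz": 0,"ax": 0,"ay": 0,"az": 0},{"tx": 0,"ty": 0,"tz": 0,"ax": 0,"ay": 0,"az": 0}]'

```text
time: 53.38
eef_pos: [0.6201, -0.2542, 0.3799]
tcp_rot: [2.373, 2.057, 0.001]
wrist_force: [0.0, 0.2, -2.2]
finger_gap: 0.0114
grasp_force: 30.0
```

```bash
python3 -c "
from h import *
go(.6199,-.2541,.1896,81.8);print(st()['wrist_force'])"
```

```text
az 0.001  shift mm [ 0.1 -0.4 26.8] | grasp [ 0.6202 -0.2542  0.2164] psi 81.8 q7 0.36 q1 -0.12 tilt [ 0.001  -0.0003]
[ 0.01046295  0.18618152 -2.20567849]
```

Request:
play_rows --targets '[{"tx": 0,"ty": 0,"tz": 0.012,"ax": 0,"ay": 0,"az": 0},{"tx": 0,"ty": 0,"tz": 0.01,"ax": 0,"ay": 0,"az": 0},{"tx": 0,"ty": 0,"tz": 0.004,"ax": 0,"ay": 0,"az": 0},{"tx": 0,"ty": 0,"tz": 0,"ax": 0,"ay": 0,"az": 0},{"tx": 0,"ty": 0,"tz": 0,"ax": 0,"ay": 0,"az": 0}]'

```text
time: 54.0
eef_pos: [0.6197, -0.2545, 0.3531]
tcp_rot: [-2.374, -2.057, 0.0]
wrist_force: [-1.7, 1.1, 0.3]
finger_gap: 0.0117
grasp_force: 30.0
```

Request:
play_rows --targets '[{"tx": 0,"ty": 0,"tz": 0,"ax": 0,"ay": 0,"az": 0},{"tx": 0,"ty": 0,"tz": 0,"ax": 0,"ay": 0,"az": 0},{"tx": 0,"ty": 0,"tz": 0,"ax": 0,"ay": 0,"az": 0},{"tx": 0,"ty": 0,"tz": -0.01,"ax": 0,"ay": 0,"az": 0},{"tx": 0,"ty": 0,"tz": -0.03,"ax": 0,"ay": 0,"az": 0},{"tx": 0,"ty": 0,"tz": -0.05,"ax": 0,"ay": 0,"az": 0},{"tx": 0,"ty": 0,"tz": -0.05,"ax": 0,"ay": 0,"az": 0},{"tx": 0,"ty": 0,"tz": 0,"ax": 0,"ay": 0,"az": 0}]' --gripper 0.04

```text
time: 55.0
eef_pos: [0.6195, -0.2556, 0.4984]
tcp_rot: [2.37, 2.052, 0.005]
wrist_force: [0.5, -0.7, 0.3]
finger_gap: 0.04
grasp_force: 0.0
```

```bash
python3 - <<'E'
from h import *
# knob bar long axis direction now: 0.59 rad cw of housing x -> world angle 7.87-33.6
for y in(7.87-33.6,7.87-33.6+180): go(.6465,-.0308,.22,y,half=False)
T=env.get_calibration('wrist'); print(st()['wrist_force'])
snap('wrist','w10.png'); im=cv2.imread('pics/raw_w10.png')
c,s=np.cos(np.radians(-8.2)),np.sin(np.radians(-8.2))
Q=np.array([proj('wrist',[.6191+c*a-s*b,-.2536+s*a+c*b,.206],T) for a,b in((-.006,-.04),(.006,-.04),(.006,.04),(-.006,.04))]);print(Q)
g=im[140:262,280:345,1]
for r in g[::5]: print(''.join('#' if v>150 else '.' for v in r))
E
```

```text
az 1.876  shift mm [ -72.7 -216.2  113.4] | grasp [ 0.6187 -0.2565  0.3349] psi 81.8 q7 0.34 q1 -0.12 tilt [ 0.007  -0.0029]
az -1.265  shift mm [ 73.8 212.2 116.3] | grasp [ 0.6203 -0.2546  0.3349] psi 81.8 q7 0.34 q1 -0.12 tilt [ 0.007  -0.0029]
[ 0.5178437  -0.7286167   0.26146338]
[[309.42624379 234.22833464]
 [322.01285231 234.18928263]
 [322.18803337 150.19336239]
 [308.59449909 150.23562968]]
##############...................................................
##############................###................................
##############..............################.....................
##############..............###############......................
#############...............###############......................
#######......................##############......................
########.....................##############......................
....##########..............################.....................
............................################.....................
.............................##############......................
.............................########
[... 252 characters left out ...]
....##############......................
.............................##############......................
.............................##############......................
...............................############......................
................................##########.......................
.................................................................
.................................................................
......#..........................................................
......##################.........................................
......##################################.........................
......###################################################........
```

The key hangs where it was. Next I'll turn the wrist to line up with the knob bar and hover over the knob.

Request:
play_rows --targets '[{"tx": 0,"ty": 0,"tz": 0,"ax": 0,"ay": 0,"az": -0.158},{"tx": 0,"ty": 0,"tz": 0,"ax": 0,"ay": 0,"az": -0.158},{"tx": 0,"ty": 0,"tz": 0,"ax": 0,"ay": 0,"az": -0.158},{"tx": 0,"ty": 0,"tz": 0,"ax": 0,"ay": 0,"az": -0.158},{"tx": 0,"ty": 0,"tz": 0,"ax": 0,"ay": 0,"az": -0.158},{"tx": 0,"ty": 0,"tz": 0,"ax": 0,"ay": 0,"az": -0.158},{"tx": 0,"ty": 0,"tz": 0,"ax": 0,"ay": 0,"az": -0.158},{"tx": 0,"ty": 0,"tz": 0,"ax": 0,"ay": 0,"az": -0.158}]'

```text
time: 56.05
eef_pos: [0.6195, -0.2545, 0.4917]
tcp_rot: [-0.693, -3.062, 0.0]
wrist_force: [0.2, -0.1, 0.4]
finger_gap: 0.0397
grasp_force: 0.0
```

Request:
play_rows --targets '[{"tx": 0.015,"ty": 0.042,"tz": 0,"ax": 0,"ay": 0,"az": 0},{"tx": 0.015,"ty": 0.042,"tz": 0,"ax": 0,"ay": 0,"az": 0},{"tx": 0.015,"ty": 0.042,"tz": 0,"ax": 0,"ay": 0,"az": 0},{"tx": 0.015,"ty": 0.042,"tz": 0,"ax": 0,"ay": 0,"az": 0},{"tx": 0.014,"ty": 0.044,"tz": 0.03,"ax": 0,"ay": 0,"az": 0},{"tx": 0,"ty": 0,"tz": 0.05,"ax": 0,"ay": 0,"az": 0},{"tx": 0,"ty": 0,"tz": 0.03,"ax": 0,"ay": 0,"az": 0},{"tx": 0,"ty": 0,"tz": 0,"ax": 0,"ay": 0,"az": 0},{"tx": 0,"ty": 0,"tz": 0,"ax": 0,"ay": 0,"az": 0}]'

```text
time: 57.18
eef_pos: [0.6455, -0.0317, 0.3841]
tcp_rot: [0.701, 3.061, 0.0]
wrist_force: [1.3, 0.6, 0.2]
finger_gap: 0.0401
grasp_force: 0.0
```

```bash
python3 - <<'E'
from h import *
go(.648,-.0305,.11,154.3)
T=env.get_calibration('wrist'); snap('wrist','w11.png'); im=cv2.imread('pics/raw_w11.png')
c,s=np.cos(np.radians(154.3)),np.sin(np.radians(154.3))
Q=np.array([proj('wrist',[.648+c*a-s*b,-.0305+s*a+c*b,.114],T) for a,b in((-.028,-.007),(.028,-.007),(.028,.007),(-.028,.007))]);print(Q)
cv2.polylines(im,[np.int32(Q*8)],True,(0,0,255),1,shift=3)
cv2.imwrite('pics/w11c.png',cv2.resize(im[80:280,200:440],None,fx=3,fy=3))
E
```

```text
az -0.002  shift mm [ -1.5   2.1 110.6] | grasp [ 0.6456 -0.0317  0.2206] psi 154.2 q7 1.18 q1 -0.26 tilt [ 0.0009 -0.0002]
[[327.59457539 234.8584135 ]
 [328.03977497 171.97245834]
 [311.02127076 172.00881763]
 [311.61308915 234.90124341]]
```

View pics/w11c.png

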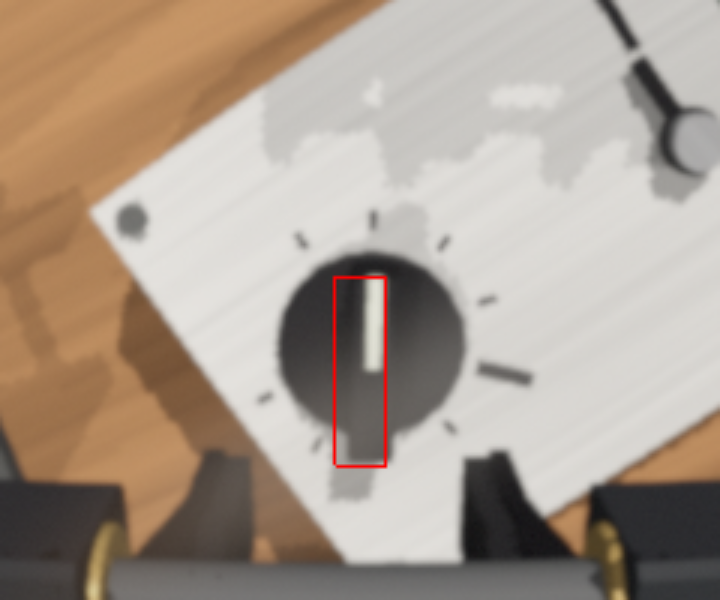

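The white line is at (373,320), pointing image-up. The bar lies parallel to the pads and the long mark is at (505,375), about 105° clockwise. The pointer is in line with the brake mark, top right. I'll pinch and turn.

Request:
play_rows --targets '[{"tx": -0.001,"ty": 0.003,"tz": 0.04,"ax": 0,"ay": 0,"az": 0},{"tx": 0,"ty": 0,"tz": 0.04,"ax": 0,"ay": 0,"az": 0},{"tx": 0,"ty": 0,"tz": 0.028,"ax": 0,"ay": 0,"az": 0},{"tx": 0,"ty": 0,"tz": 0,"ax": 0,"ay": 0,"az": 0},{"tx": 0,"ty": 0,"tz": 0,"ax": 0,"ay": 0,"az": 0}]'

```text
time: 57.85
eef_pos: [0.6482, -0.0294, 0.2772]
tcp_rot: [0.7, 3.06, 0.001]
wrist_force: [0.3, 0.7, 0.3]
finger_gap: 0.0398
grasp_force: 0.0
```

```bash
python3 -c "
from h import *
go(.648,-.0305,.11,154.3);print(st()['wrist_force'])"
```

```text
az -0.002  shift mm [ 0.2 -1.3  3.7] | grasp [ 0.6487 -0.0294  0.1137] psi 154.2 q7 1.20 q1 -0.25 tilt [0.0028 0.0001]
[0.26511058 0.66147887 0.29705279]
```

Request:
play_rows --targets '[{"tx": 0,"ty": 0,"tz": 0.003,"ax": 0,"ay": 0,"az": 0},{"tx": 0,"ty": 0,"tz": 0,"ax": 0,"ay": 0,"az": 0}]'

```text
time: 58.1
eef_pos: [0.6477, -0.0292, 0.2728]
tcp_rot: [0.7, 3.061, 0.001]
wrist_force: [-0.4, 0.0, 0.5]
finger_gap: 0.0401
grasp_force: 0.0
```

Request:
play_rows --targets '[{"tx": 0,"ty": 0,"tz": 0,"ax": 0,"ay": 0,"az": 0},{"tx": 0,"ty": 0,"tz": 0,"ax": 0,"ay": 0,"az": 0},{"tx": 0,"ty": 0,"tz": 0,"ax": 0,"ay": 0,"az": 0},{"tx": 0,"ty": 0,"tz": 0,"ax": 0,"ay": 0,"az": 0}]' --gripper 0

```text
time: 58.6
eef_pos: [0.6478, -0.028, 0.272]
tcp_rot: [0.699, 3.062, 0.002]
wrist_force: [2.2, 3.6, -1.4]
finger_gap: 0.0138
grasp_force: 30.0
```

```bash
python3 -c "
from h import *
go(.648,-.0305,.11,50.4,half=False);print(st()['wrist_force'],st()['finger_gap'])"
```

```text
az 1.813  shift mm [-1.7  1.5 -1.5] | grasp [ 0.6479 -0.0282  0.1085] psi 154.3 q7 1.20 q1 -0.25 tilt [0.0008 0.0014]
[ 2.1540197   3.6162146  -1.39663352] 0.013805583395577052
```

Request:
play_rows --targets '[{"tx": 0,"ty": 0,"tz": 0,"ax": 0,"ay": 0,"az": 0.15},{"tx": 0,"ty": 0,"tz": 0,"ax": 0,"ay": 0,"az": 0.15},{"tx": 0,"ty": 0,"tz": 0,"ax": 0,"ay": 0,"az": 0.15},{"tx": 0,"ty": 0,"tz": 0,"ax": 0,"ay": 0,"az": 0.15}]'

```text
time: 59.1
eef_pos: [0.6482, -0.0274, 0.2721]
tcp_rot: [1.578, 2.715, 0.004]
wrist_force: [5.1, 6.0, -3.9]
finger_gap: 0.0139
grasp_force: 30.0
```

Request:
play_rows --targets '[{"tx": 0,"ty": 0,"tz": 0,"ax": 0,"ay": 0,"az": 0.15},{"tx": 0,"ty": 0,"tz": 0,"ax": 0,"ay": 0,"az": 0.15},{"tx": 0,"ty": 0,"tz": 0,"ax": 0,"ay": 0,"az": 0.15},{"tx": 0,"ty": 0,"tz": 0,"ax": 0,"ay": 0,"az": 0.15},{"tx": 0,"ty": 0,"tz": 0,"ax": 0,"ay": 0,"az": 0.15},{"tx": 0,"ty": 0,"tz": 0,"ax": 0,"ay": 0,"az": 0.15},{"tx": 0,"ty": 0,"tz": 0,"ax": 0,"ay": 0,"az": 0.15},{"tx": 0,"ty": 0,"tz": 0,"ax": 0,"ay": 0,"az": 0.15},{"tx": 0,"ty": 0,"tz": 0,"ax": 0,"ay": 0,"az": 0.013},{"tx": 0,"ty": 0,"tz": 0,"ax": 0,"ay": 0,"az": 0}]'

```text
time: 60.35
eef_pos: [0.6495, -0.0273, 0.2721]
tcp_rot: [2.84, 1.338, 0.009]
wrist_force: [15.5, 5.0, -10.9]
finger_gap: 0.0136
grasp_force: 30.0
```

```bash
python3 -c "
from h import *
go(.648,-.0305,.11,50.4,half=False);print(st()['wrist_force'],st()['finger_gap'])"
```

```text
az 0.001  shift mm [-4.1  0.2 -1.4] | grasp [ 0.6505 -0.0272  0.1087] psi 50.4 q7 -0.47 q1 -0.51 tilt [0.0062 0.0007]
[ 15.49348879   5.04657943 -10.88930349] 0.013589569044413025
```

Request:
play_rows --targets '[{"tx": 0,"ty": 0,"tz": 0,"ax": 0,"ay": 0,"az": 0},{"tx": 0,"ty": 0,"tz": 0,"ax": 0,"ay": 0,"az": 0},{"tx": 0,"ty": 0,"tz": 0,"ax": 0,"ay": 0,"az": 0},{"tx": 0,"ty": 0,"tz": -0.03,"ax": 0,"ay": 0,"az": 0},{"tx": 0,"ty": 0,"tz": -0.05,"ax": 0,"ay": 0,"az": 0},{"tx": 0,"ty": 0,"tz": -0.06,"ax": 0,"ay": 0,"az": 0},{"tx": 0,"ty": 0,"tz": -0.05,"ax": 0,"ay": 0,"az": 0},{"tx": 0,"ty": 0,"tz": 0,"ax": 0,"ay": 0,"az": 0}]' --gripper 0.045

```text
time: 61.35
eef_pos: [0.6478, -0.0301, 0.4666]
tcp_rot: [2.841, 1.334, 0.01]
wrist_force: [-0.6, 0.2, 0.3]
finger_gap: 0.0446
grasp_force: 0.0
```

```bash
python3 - <<'E'
from h import *
go(.648,-.0305,.11,50.4,half=False); T=env.get_calibration('wrist'); snap('wrist','w12.png'); im=cv2.imread('pics/raw_w12.png')
g=im.min(2)
uv=np.array(proj('wrist',[.648,-.029,.114],T)); print(uv)
u,v=uv.astype(int); g=g[v-45:v+45,u-50:u+50]
for r in g[::2]: print(''.join('#' if x>120 else '.' for x in r))
for n,t in(('line dir 2.4',2.4),('2.26',2.26),('2.54',2.54)):
    a=np.radians(7.87)+np.pi-t; print(n,(np.array(proj('wrist',[.648+.028*np.cos(a),-.029+.028*np.sin(a),.114],T))-uv+[50,45]))
# white line blob: bright, within 28 px of the knob centre
m=np.zeros_like(im[:,:,0]);cv2.circle(m,(int(uv[0])+3,int(uv[1])),22,255,-1)
ys,xs=np.nonzero((im.min(2)>120)&(m>0)); P=np.c_[xs,ys]; print(len(P),P.mean(0)-uv+[50,45])
p=np.array([pt('wrist',q,.114,T)[:2] for q in P]); d=np.linalg.svd(p-p.mean(0))[2][0]; d*=np.sign(d@(p.mean(0)-[.648,-.029]))
print('timer est',(np.radians(7.87)+np.pi-np.arctan2(d[1],d[0]))%(2*np.pi))
E
```

```text
az -0.001  shift mm [ -1.9  -1.4 193.1] | grasp [ 0.6489 -0.0301  0.3031] psi 50.3 q7 -0.54 q1 -0.55 tilt [0.0069 0.0005]
[317.08203028 181.57735038]
#################################################...################################################
#################################################...################################################
#################################################...################################################
#################################################...################################################
####################################################################################################
####################################################################################################
####################################################################################################
#############################################..........#############################################
########################################......................######################################
####################################.....
[... 3053 characters left out ...]
####................................
##################################################################..................................
################################################################....................................
.#############################################################......................................
...#########################################################........................................
......####################################################..........................................
line dir 2.4 [49.93967887 19.86114074]
2.26 [46.33244808 20.12103435]
2.54 [53.54811572 20.10392061]
251 [56.40800956 48.75332691]
timer est 5.145980314393008
```

The white line points straight at the long mark; both are at columns 48–53. I'll compare the bowl and fork against the earlier picture, then hand in.

```bash
python3 - <<'E'
from h import *
snap('top','t7.png'); a,b=[cv2.imread('pics/raw_t%d.png'%i) for i in(5,7)]; t0=cv2.imread('pics/raw_t0.png')
f=lambda p,q,r:round(float(cv2.matchTemplate(p[r[1]:r[3],r[0]:r[2]],q[r[1]:r[3],r[0]:r[2]],cv2.TM_CCOEFF_NORMED)[0,0]),3)
print('bowl',f(a,b,(135,180,228,268)),'fork',f(t0,b,(370,138,418,195)),'decoys',f(t0,b,(322,262,450,312)))
E
```

```text
bowl 0.97 fork 0.685 decoys 0.945
```

```bash
python3 - <<'E'
import cv2
for i in(0,7):
    g=cv2.imread('pics/raw_t%d.png'%i)[155:185,375:425].min(2)
    for r in g[::2]: print(''.join('#' if v>120 else('+' if v>85 else '.') for v in r))
    print()
E
```

```text
++++++............+............+..................
+.............................++..................
..................................+...............
.................................++...............
.........+##+++..................++...............
.........#################+.......................
.........##############################++.........
.......++++++++++++#######################........
...............+++++++++++++++++##########........
............................++.+++++++++..........
.................++...............................
.................+................................
...............++.................................
............................+.....................
..................................................

++++++............................................
++++..............................................
..................................................
..................................................
..................................................
.........+++++++++++..............................
.........+#+++++++++++++++++++++++................
..............+++++++++++++++++++++++#+##+........
...........................+.+++++++++++##........
.......................................##+........
......++..........................................
....++++..........................................
+++++++...........................................
+++++++...........................................
++++++............................................
```

The key plate is in the same place as at the start, only shaded by the arm. Handing in.

```bash
python3 -c "
from workcell import env
print(env.close_job())"
```

```text
the job is handed in; nothing more can be done
None
```

The job is done and handed in at about 61 s: all four T brackets are in the bowl (one tipped on its side, still below the rim), the star wheel pointer is at the brake mark, the key is back on its fork and the timer is at its long mark.

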